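Change over the chisel hafts in the drilling cradle

TASK

Change over the drilling cradle: swing its toggle clamp open if it is not open already, lay the sanding block that was left on it on the bench clear of the cradle, and take the finished haft (the one with a brass ferrule and steel tang) out of it and lay it on the plywood board. Lay every other bone chisel haft from the board in a V of its own with its thin collar, not the thick butt, dropped in behind the slotted metal plate, and only when all are in swing the clamp fully shut on them. Do not knock over the glue bottle.

Things in the scene. Friction and masses are not known exactly. Their poses are not given: they have to be found in the camera images.
- fixture: Drilling cradle, fixed: plywood board 126 x 271 mm on rubber feet, its top 30 mm over the bench front. Origin on the bench (z = 0) under the middle V trough; x runs along the troughs to the slotted plate, y to the clamp stand, z up. Two wooden rails (x = -56..-46 and 12..24 mm, tops z = 62 mm) have 90-degree V notches at y = +54, 0, -54 mm; between the rails it is open down to the board.
- plate_top (a point): Middle of the top edge of the upright slotted aluminium plate: x = 32..40 mm in the fixture's frame, top z = 62 mm, three 31 mm slots open at the top, in line with the V troughs. Behind it (x = 40..54 mm) is the pocket for the collars, closed by a low wooden lip (x = 54..63 mm, top z = 48 mm). Axes are the fixture's.
- clamp_pivot (a point): Pivot of the clamp's steel arm, at x = -16, y = 141, z = 98 mm in the fixture's frame, on a stand at y = 121..177 mm. Shut, the arm (221 mm long, 10 mm wide) lies along -y at x = -16 mm over all three troughs, underside z = 91 mm, with three sprung rubber caps below it that press on the hafts. Open, it stands upright leaning a little to +y, up to z = 310 mm.
- clamp_lever (a joint): Angle (rad) of the clamp's hand lever about lever_hinge, in the fixture's y-z plane: 0 = shut and locked (0.17 from upright, leaning to -y), 1.4 = fully open (1.23 from upright, leaning to +y). It lifts the arm by 1.36 times its own angle. Stiff: it stays where it is left, and 7 to 11 N at the grip moves it. The caps meet the hafts at about 0.05. May start anywhere from shut to open.
- lever_hinge (a point): Centre of the lever's hinge (axis along the fixture's x), at x = -16, y = 155, z = 84 mm in the fixture's frame; axes are the fixture's.
- lever_grip (a point): Middle of the lever's round black rubber grip (18 mm thick, 70 to 150 mm from the hinge), 120 mm from the hinge; its axes are the fixture's when shut. It is 202 mm high at lever 0, 124 mm at 1.4. Pinched from above across the fixture's x it turns between the fingers as it is swung.
- cradle_1 (a point): Where the middle of a seated haft lies in V trough 1: x = -9, y = +54, z = 60 mm in the fixture's frame; there the collar is midway in its pocket, 3 mm free either way along x. Axes are the fixture's; a haft's x points the same way.
- cradle_2 (a point): Where the middle of a seated haft lies in V trough 2: x = -9, y = 0, z = 60 mm in the fixture's frame; there the collar is midway in its pocket, 3 mm free either way along x. Axes are the fixture's; a haft's x points the same way.
- cradle_3 (a point): Where the middle of a seated haft lies in V trough 3: x = -9, y = -54, z = 60 mm in the fixture's frame; there the collar is midway in its pocket, 3 mm free either way along x. Axes are the fixture's; a haft's x points the same way.
- haft_1_mid (a point): Haft 1 (None if absent): middle of the octagonal bone barrel (26 mm across flats, 104 mm long), on its axis. +x end: horn collar (octagon 42 mm, 8 mm thick), then a short bone stub (18 x 8 mm). -x end: horn butt (octagon 42 mm, 24 mm long, tapered). 0.14 kg, balanced within 10 mm of here. Starts lying level on a fixed 12 mm plywood board. Grasp across the barrel.
- haft_2_mid (a point): Haft 2 (None if absent): middle of the octagonal bone barrel (26 mm across flats, 104 mm long), on its axis. +x end: horn collar (octagon 42 mm, 8 mm thick), then a short bone stub (18 x 8 mm). -x end: horn butt (octagon 42 mm, 24 mm long, tapered). 0.14 kg, balanced within 10 mm of here. Starts lying level on a fixed 12 mm plywood board. Grasp across the barrel.
- haft_3_mid (a point): Haft 3 (None if absent): middle of the octagonal bone barrel (26 mm across flats, 104 mm long), on its axis. +x end: horn collar (octagon 42 mm, 8 mm thick), then a short bone stub (18 x 8 mm). -x end: horn butt (octagon 42 mm, 24 mm long, tapered). 0.14 kg, balanced within 10 mm of here. Starts lying level on a fixed 12 mm plywood board. Grasp across the barrel.
- haft_1_collar (a point): Middle of haft 1's collar, 56 mm from haft_1_mid along its x.
- haft_2_collar (a point): Middle of haft 2's collar, 56 mm from haft_2_mid along its x.
- haft_3_collar (a point): Middle of haft 3's collar, 56 mm from haft_3_mid along its x.
- finished_mid (a point): The finished haft: the same shape, but a brass ferrule (20 x 8 mm) and a steel tang (8 x 12 mm) stand out from the collar in place of the stub; 0.15 kg. The point is the middle of its barrel, x to the collar. It starts seated in V trough 1, nearest the clamp stand, under the clamp arm.
- haft_board: Plywood board, fixed, 170 (x = -78..92) x 322 (y) x 12 mm, with low strips (8 mm high, 6 mm thick) along its far edge (+x), its sides, and at y = -42, +42 mm between the places. Origin at its underside, z up; its x runs nearly as the fixture's. It has three places for hafts lying along x, at x = 4, y = -85, 0, +85 mm (clear of the cradle); a haft's middle is then 33 mm above the origin.
- block_mid (a point): Middle of the sanding block (45 x 88 x 26 mm, 0.06 kg), long along its y; grasp it across its x. It starts lying on the slotted plate and the rear rail, underside 62 mm up, over V troughs 2 and 3. Free bench: right of the cradle, between the drawer chest and the lidded box (keep clear of the chest knobs). Bench z = 0, 6 mm higher beyond x = 0.53 m.
- glue_mid (a point): Middle of the small white glue bottle (33 x 41 x 118 mm) standing on the bench, a bystander; its z is up.

How it is judged (in metres and radians):
On the way:
1. with the clamp still open, every haft lies in a V trough with its collar behind the slotted plate, and the block and the finished haft are off the cradle (x of haft_1_collar in the frame of fixture between 0.04 and 0.054 m and z of haft_1_collar in the frame of fixture between 0.054 and 0.067 m and z of haft_1_mid in the frame of fixture between 0.054 and 0.067 m and angle between the x axis of each of haft_1_mid, haft_2_mid, haft_3_mid and the x axis of fixture, either way round below 0.12 rad and (y of haft_1_mid in the frame of fixture between 0.047 and 0.061 m or y of haft_1_mid in the frame of fixture between -0.007 and 0.007 m or y of haft_1_mid in the frame of fixture between -0.061 and -0.047 m) and x of haft_2_collar in the frame of fixture between 0.04 and 0.054 m and z of haft_2_collar in the frame of fixture between 0.054 and 0.067 m and z of haft_2_mid in the frame of fixture between 0.054 and 0.067 m and (y of haft_2_mid in the frame of fixture between 0.047 and 0.061 m or y of haft_2_mid in the frame of fixture between -0.007 and 0.007 m or y of haft_2_mid in the frame of fixture between -0.061 and -0.047 m) and x of haft_3_collar in the frame of fixture between 0.04 and 0.054 m and z of haft_3_collar in the frame of fixture between 0.054 and 0.067 m and z of haft_3_mid in the frame of fixture between 0.054 and 0.067 m and (y of haft_3_mid in the frame of fixture between 0.047 and 0.061 m or y of haft_3_mid in the frame of fixture between -0.007 and 0.007 m or y of haft_3_mid in the frame of fixture between -0.061 and -0.047 m) and value of joint clamp_lever above 0.5 rad and contact force between each of block, finished and fixture below 0.1 N), for 0.2 s.
At the end, for the whole second after the job is handed in: Every other haft rests in its own V trough (7 mm sideways, 6 mm in height, 0.12 rad), collar behind the plate; the lever is within 0.03 rad of shut; the finished haft lies on the board; the block lies flat on the bench (middle under 34 mm high), not touching the cradle (x of haft_1_collar in the frame of fixture between 0.04 and 0.054 m and z of haft_1_collar in the frame of fixture between 0.054 and 0.067 m and z of haft_1_mid in the frame of fixture between 0.054 and 0.067 m and angle between the x axis of each of haft_1_mid, haft_2_mid, haft_3_mid and the x axis of fixture, either way round below 0.12 rad and (y of haft_1_mid in the frame of fixture between 0.047 and 0.061 m or y of haft_1_mid in the frame of fixture between -0.007 and 0.007 m or y of haft_1_mid in the frame of fixture between -0.061 and -0.047 m) and x of haft_2_collar in the frame of fixture between 0.04 and 0.054 m and z of haft_2_collar in the frame of fixture between 0.054 and 0.067 m and z of haft_2_mid in the frame of fixture between 0.054 and 0.067 m and (y of haft_2_mid in the frame of fixture between 0.047 and 0.061 m or y of haft_2_mid in the frame of fixture between -0.007 and 0.007 m or y of haft_2_mid in the frame of fixture between -0.061 and -0.047 m) and x of haft_3_collar in the frame of fixture between 0.04 and 0.054 m and z of haft_3_collar in the frame of fixture between 0.054 and 0.067 m and z of haft_3_mid in the frame of fixture between 0.054 and 0.067 m and (y of haft_3_mid in the frame of fixture between 0.047 and 0.061 m or y of haft_3_mid in the frame of fixture between -0.007 and 0.007 m or y of haft_3_mid in the frame of fixture between -0.061 and -0.047 m) and value of joint clamp_lever below 0.03 rad and height (world z) of block_mid between 0 and 0.034 m and contact force between block and fixture below 0.1 N and x of finished_mid in the frame of haft_board between -0.075 and 0.075 m and y of finished_mid in the frame of haft_board between -0.155 and 0.155 m and z of finished_mid in the frame of haft_board between 0.024 and 0.042 m and linear speed of each of haft_1, haft_2, haft_3, finished below 0.02 m/s).
It fails at once if the glue bottle is knocked over (angle between glue_mid's own z axis and vertical above 0.8 rad).
Of haft_1, haft_2, haft_3 only 2 to 3 are there at a start; the rules pass over those that are not, and their reading is None.
At some moment in a run one of haft_1, haft_2, haft_3 may be knocked a few centimetres aside while the robot is not near it.
Once in a run the grip may slacken for a moment while it holds something.
It also fails if it takes over 210 s, if anything falls off the work surface, if the arm or the gripper's body presses on something with over 40 N, if the wrist force passes 120 N, or if a joint passes its speed limit or range.

ROBOT

A 6-joint arm with a two-finger parallel gripper is mounted at the origin on a cart in front of the work surface, level with it; the furniture and walls round the work are solid. World frame = base frame: x ahead of the robot, y to its left, z up, the work surface at z = 0. Lengths are in m, angles in degrees, forces in N, time in s.
With the tool pointing down it reaches from about 0.325 to 0.775 m from the base axis. Payload 5.5 kg.
Tool frame: the origin (TCP) lies at the centre of the arm's flange, where the gripper is bolted on; the fingertips stand 173 mm ahead of it and the grasp point (between the pads) lies 155 mm ahead of it (ctrl.nose_length is the distance from the TCP to the fingertips, in m); z points along the fingers, y is the line along which they close (so a half turn about z gives the same grasp; the last joint's range is limited). The gripper opens to 85 mm and grips with 20 to 120 N. Pads are 22 mm wide; open, the fingers measure 114 mm over their backs; the gripper's body (76 mm by 85 mm) begins 54 mm behind the grasp point. The pads swing forward as they close: fully open they stand 13 mm farther back than shut.
Start: joints at [-67.535, 5.22, 70.514, -0, 104.267, -3.249], TCP at [0.26, -0.541, 0.405] pointing down, gripper open.
Joint ranges: [-164.24, 164.24], [-49.07, 125.15], [9.68, 141.18], [-86.29, 266.29], [3.28, 154.24], [-151.56, 151.56]. Speed limits (degrees/s): [147.25, 147.25, 172.46, 180, 180, 180].

INTERFACE

Orientations are given as [roll, pitch, yaw] about the fixed x, y, z axes, in that order (R = Rz(yaw) Ry(pitch) Rx(roll)).
In Python, from station import ctrl gives the robot as it stands. The module is installed in compiled form; this text tells all that it offers.
- The arm moves only by the shell command python3 -m handwheel 'ROWS' [FORCE]. ROWS is JSON, a list of rows, each a list of 7 numbers: the shift along the tool's x, y, z each as a share of 100 cm, from -1 to 1, then the turn, a rotation vector about the tool's x, y, z each as a share of 90 degrees, from -1 to 1, then the finger opening in mm, from 0 to 85.4. In form: [[dx, dy, dz, rx, ry, rz, hand], ...]. A call has 1 to 10 rows; each row is the pose to reach, as a shift and turn from the pose commanded when the call began, along the tool's axes at that moment; what a row does not reach only later rows make up. A row lasts 1/8 s, in which the tool goes at most 62.5 mm and 10.7 degrees, less where a joint would pass 70% of its speed; a pose out of reach is approached as far as the arm can. A call with a number of a shift or a turn outside -1 to 1 is refused whole. A call with a gripper value outside its range is refused whole. The fingers move at their own pace and stop on an object; FORCE is the grip in N (left out, the last holds). Time passes only in rows, so rows that repeat a pose let the fingers close. It gives the time, the measured TCP pose, the force, the opening and the grip force at its end, in the units of the state.
- ctrl.read_state(): the state, without advancing time (a new reading comes with each control period).
- ctrl.camera(name): name is "scene" or "top" or "wrist"; returns (picture, depth): 480x640x3 uint8, red, green, blue; 480x640 float32, m along the optical axis (not along the pixel's ray), 0 where there is no reading.
- ctrl.camera_params(name): a dict with "K" (3x3 intrinsics, pixels), "R" (3x3) and "t" (3): a world point X has camera coordinates R X + t. Camera axes: x right, y down, z forward; pixel columns grow to the right and rows downward; lengths in m; the calibration is good to about 2 mm. The wrist camera is an equidistant fisheye: a pixel r from the principal point sees the ray r / f radians off the axis. A picture is of the moment at which its call begins: read the wrist's pose just before it. camera_params takes no time and is no camera call; for the wrist camera it gives the pose at the moment of the call.
- ctrl.hand_in(): hands the job in; it is judged then, once.
The state is a dict: "t": time; "qpos": joint angles; "dq": joint speeds; "tau": joint torques, N m; "position": TCP position; "tool_rot": TCP orientation; "force": force on the tool from outside, world axes, zero at the start; "wrist_torque": the same for the moment, N m; "finger_gap": finger opening in m; "gripper_force": force on a finger pad.
Only numpy, scipy, OpenCV 4.12 (cv2) and the standard library are available. Lean on these libraries where they do the work, as an engineer would, in place of code of your own. Each camera call takes 0.05 s, during which the arm holds its last target. There are 200 camera calls.

## Working session

There is one attempt and no reset: what is moved stays moved. The work goes in short steps, Python scripts to look and compute and a shell command to move; the robot and the scene stay as the last step left them, time stands still between calls to the robot, and variables do not carry over. Pictures are saved under pics/ and viewed, at most 14 in all, crops included, and the job is handed in when it is done.

```bash
mkdir -p pics; ls
cat > h.py <<'E'
import numpy as np, cv2
from station import ctrl
def snap(n,f=None):
    p,d=ctrl.camera(n); c=ctrl.camera_params(n)
    if f: cv2.imwrite('pics/'+f,p[:,:,::-1])
    return p,d,c
def cloud(d,c):
    K=c['K'];v,u=np.mgrid[:480,:640]
    X=np.stack([(u-K[0,0+2])/K[0,0]*d,(v-K[1,2])/K[1,1]*d,d],-1)
    return (X-c['t'])@c['R']
E
python3 - <<'E'
from h import *
for n in('top','scene'):
    p,d,c=snap(n,n+'1.png'); np.savez('/tmp/'+n+'.npz',p=p,d=d,**c); print(n,c['K'],c['R'],c['t'])
print(ctrl.read_state())
E
```

```text
pics
top [[578.16978535   0.         314.60571028]
 [  0.         578.16978535 238.85765299]
 [  0.           0.           1.        ]] [[ 0.02457209 -0.99913362  0.03358914]
 [-0.99022676 -0.02893962 -0.13643117]
 [ 0.13728503 -0.02990847 -0.99007995]] [0.1999764  0.51395043 1.22241507]
scene [[565.55371241   0.         317.68010732]
 [  0.         565.55371241 234.83901114]
 [  0.           0.           1.        ]] [[-0.78335622 -0.62157163 -0.00132002]
 [-0.46284308  0.58472818 -0.66623513]
 [ 0.4148847  -0.52128847 -0.74574058]] [0.54286083 0.17182502 1.05306857]
{'t': 0.1, 'qpos': array([-6.75343969e+01,  5.26124495e+00,  7.05753392e+01,  1.33969149e-03,
        1.04266533e+02, -3.24875995e+00]), 'dq': array([-0.12420347, -0.14200122, -0.04032557,  0.02730872, -0.05131201,
        0.03880721]), 'tau': array([ 3.35583660e-03, -4.60217464e+01, -4.19217253e+01,  4.57645297e-05,
        1.06817446e-02,  3.17745037e-05]), 'position': array([ 0.26035581, -0.5406382 ,  0.40363451]), 'tool_rot': array([-1.79897122e+02, -7.14066291e-03,  2.57146857e+01]), 'force': array([-0.46086008,  0.46926198, -0.38380467]), 'wrist_torque': array([-0.06013027,  0.0319609 ,  0.02534472]), 'gripper_force': 0.0, 'finger_gap': 0.08532249484071591}
```

View pics/top1.png

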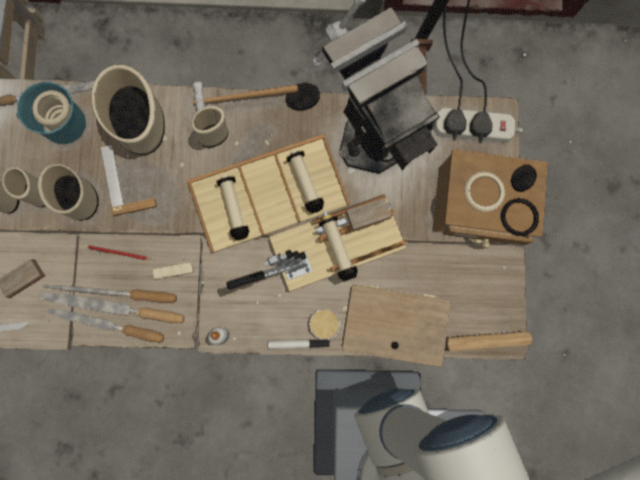

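View pics/scene1.png

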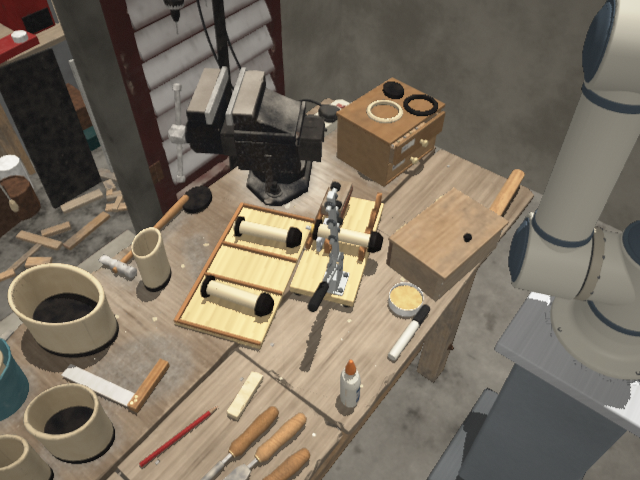

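Run:
```python
from h import *
for n,(a,b,e,f) in dict(top=(180,130,430,300),scene=(170,170,400,345)).items():
    z=np.load('/tmp/%s.npz'%n);cv2.imwrite('pics/%s_crop.png'%n,cv2.resize(z['p'][b:f,a:e,::-1],None,fx=3.2,fy=3.2,interpolation=cv2.INTER_CUBIC))
    P=cloud(z['d'],z);np.save('/tmp/%s_c.npy'%n,P)
P=np.load('/tmp/top_c.npy')
for u,v in [(190,190),(322,137),(210,250),(347,195),(290,288),(404,240),(232,208),(237,232),(227,182),(302,180),(295,156),(315,204),(337,240),(327,215),(347,270),(370,212),(250,290),(217,336),(230,288),(320,322),(395,320),(480,245),(380,205),(440,270)]: print((u,v),P[v,u].round(3))
```

```text
(190, 190) [0.61  0.49  0.021]
(322, 137) [0.742 0.202 0.017]
(210, 250) [0.481 0.443 0.001]
(347, 195) [0.613 0.143 0.006]
(290, 288) [0.401 0.264 0.033]
(404, 240) [0.507 0.024 0.062]
(232, 208) [0.568 0.394 0.045]
(237, 232) [0.515 0.38  0.055]
(227, 182) [0.625 0.407 0.045]
(302, 180) [0.635 0.245 0.047]
(295, 156) [0.687 0.261 0.049]
(315, 204) [0.581 0.215 0.052]
(337, 240) [0.502 0.168 0.071]
(327, 215) [0.554 0.19  0.072]
(347, 270) [0.438 0.147 0.083]
(370, 212) [0.56  0.101 0.089]
(250, 290) [ 0.396  0.352 -0.003]
(217, 336) [0.298 0.405 0.102]
(230, 288) [0.392 0.379 0.148]
(320, 322) [0.33  0.197 0.014]
(395, 320) [0.338 0.046 0.083]
(480, 245) [ 0.51  -0.158  0.001]
(380, 205) [0.576 0.08  0.088]
(440, 270) [ 0.451 -0.068 -0.   ]
```

View pics/top_crop.png

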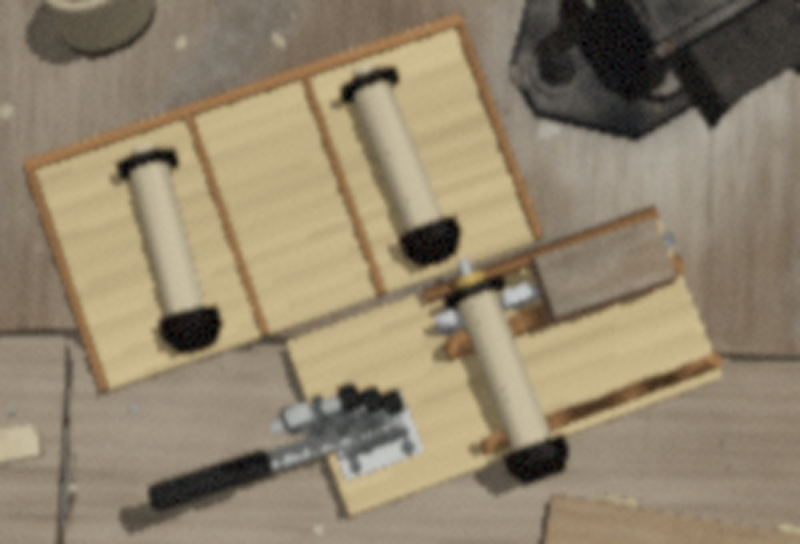

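View pics/scene_crop.png

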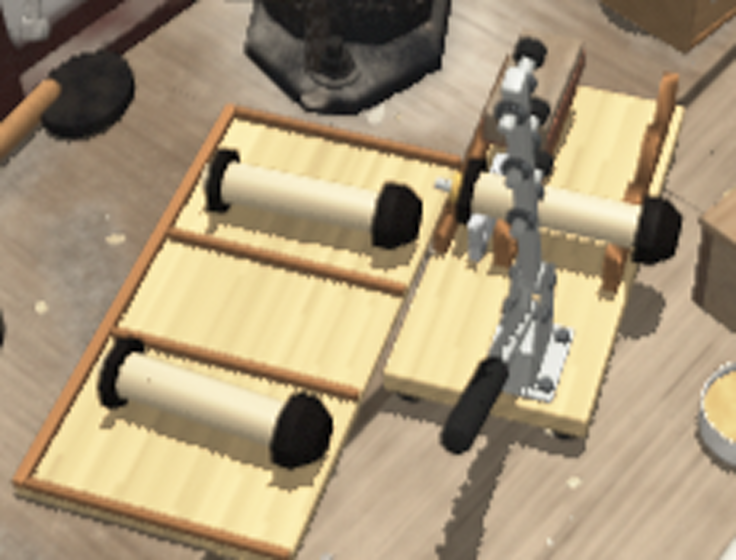

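```bash
cat > fit.py <<'E'
from h import *
from scipy.optimize import minimize
def barrel(P,p,lo,hi,zr):
    # cream barrel: PCA axis, mid from extent
    h=cv2.cvtColor(p,cv2.COLOR_RGB2HSV)
    m=(P[...,2]>zr[0])&(P[...,2]<zr[1])&np.all((P[...,:2]>lo)&(P[...,:2]<hi),-1)&(h[...,2]>120)&(h[...,1]<110)
    n,l,s,_=cv2.connectedComponentsWithStats(m.astype(np.uint8)); k=1+np.argmax(s[1:,4]); m=l==k
    X=P[m][:,:2]; c=np.median(X,0); _,_,V=np.linalg.svd(X-X.mean(0)); a=V[0]*np.sign(V[0,0]); t=(X-X.mean(0))@a; s=(X-X.mean(0))@V[1]
    e=np.percentile(t,[1,99]); w=np.percentile(s,[2,98])
    return X.mean(0)+a*e.mean()+V[1]*w.mean(), np.degrees(np.arctan2(a[1],a[0])), np.ptp(e), np.ptp(w), m.sum(), np.percentile(P[m][:,2],90)
E
python3 - <<'E'
from fit import *
z=np.load('/tmp/top.npz');P=np.load('/tmp/top_c.npy');p=z['p']
for n,lo,hi,zr in [('A',(.49,.34),(.67,.44),(.03,.06)),('B',(.55,.18),(.72,.3),(.03,.06)),('F',(.42,.11),(.58,.22),(.055,.09))]:
    print(n,*[np.round(v,4) for v in barrel(P,p,lo,hi,zr)])
# block
m=(P[...,2]>.08)&(P[...,2]<.094)&(P[...,0]>.5)&(P[...,0]<.63)&(P[...,1]>.03)&(P[...,1]<.16)
print('block',cv2.minAreaRect(P[m][:,:2].astype(np.float32)*1000),m.sum())
m=(P[...,2]>.024)&(P[...,2]<.036)&(P[...,0]>.37)&(P[...,0]<.6)&(P[...,1]>-.03)&(P[...,1]<.32)
n,l,s,_=cv2.connectedComponentsWithStats(m.astype(np.uint8));print(s)
print('fix board',cv2.minAreaRect(P[m][:,:2].astype(np.float32)*1000),m.sum())
m=(P[...,2]>.007)&(P[...,2]<.025)&(P[...,0]>.45)&(P[...,1]>.1)&(P[...,1]<.53)&(P[...,0]<.78)
n,l,s,_=cv2.connectedComponentsWithStats(m.astype(np.uint8));k=1+np.argmax(s[1:,4])
print('haft board',cv2.minAreaRect(P[l==k][:,:2].astype(np.float32)*1000),m.sum())
# height map in tentative fixture frame
for n in('top','scene'):
    Q=np.load(f'/tmp/{n}_c.npy'); q=Q.reshape(-1,3)
    s=(q[:,2]>.11)&(q[:,2]<.34)&(q[:,0]>.38)&(q[:,0]<.56)&(q[:,1]>.15)&(q[:,1]<.42)
    X=q[s];print(n,len(X)); o=np.argsort(X[:,2]); print(X[o][::max(1,len(o)//14)].round(3))
g=P[(P[...,0]>.2)&(P[...,0]<.36)&(P[...,1]>.36)&(P[...,1]<.45)&(P[...,2]>.04)];print('glue',g.mean(0))
E
```

```text
A [0.5766 0.3943] 17.604 0.1032 0.0253 578 0.0486
B [0.6392 0.2394] 23.1878 0.1024 0.0255 558 0.0487
F [0.4944 0.1583] 18.2877 0.1027 0.0444 684 0.0757
block ((558.9494018554688, 103.79603576660156), (44.88246536254883, 85.65740966796875), 20.241622924804688) 830
[[     0      0    640    480 303203]
 [   292    199      1      1      1]
 [   306    199      1      1      1]
 [   348    200      1      1      1]
 [   386    200      2      3      4]
 [   292    204      1      1      1]
 [   304    204      2      4      4]
 [   389    207      1      3      3]
 [   306    209      5      4      6]
 [   316    209      6      3      7]
 [   297    211      1      1      1]
 [   313    212      2      1      2]
 [   335    213     12      9     44]
 [   341    216     62     43   1395]
 [   270    221     70     70   2333]
 [   338    222     11      7     22]
 [   322    226      2      1      2]
 [   352    245     53     21    165]
 [   291    268      1      1      1]
 [   350    290      1      2      2]
 [   349    298      1      2      2]]
fix board ((488.8590087890625, 164.16
[... 187 characters left out ...]
78) 11802
top 866
[[0.436 0.3   0.11 ]
 [0.429 0.316 0.118]
 [0.41  0.335 0.125]
 [0.445 0.252 0.13 ]
 [0.415 0.342 0.136]
 [0.404 0.374 0.141]
 [0.408 0.362 0.145]
 [0.401 0.375 0.152]
 [0.447 0.258 0.193]
 [0.432 0.288 0.235]
 [0.456 0.258 0.247]
 [0.433 0.283 0.287]
 [0.453 0.263 0.295]
 [0.44  0.269 0.301]
 [0.434 0.298 0.306]]
scene 1182
[[0.43  0.296 0.11 ]
 [0.42  0.319 0.122]
 [0.412 0.34  0.131]
 [0.415 0.36  0.139]
 [0.404 0.363 0.144]
 [0.406 0.384 0.149]
 [0.437 0.269 0.182]
 [0.443 0.256 0.192]
 [0.44  0.28  0.218]
 [0.437 0.288 0.24 ]
 [0.448 0.254 0.25 ]
 [0.432 0.308 0.285]
 [0.436 0.301 0.294]
 [0.44  0.271 0.301]
 [0.441 0.292 0.307]]
glue [0.29866116 0.407243   0.07874153]
```

```bash
cat >> h.py <<'E'
def to(x,y,zg,yaw,off=0.155):
    "row to bring grasp point (tool down) to x,y,zg with yaw"
    s=ctrl.read_state(); from scipy.spatial.transform import Rotation as R
    r0=R.from_euler('xyz',s['tool_rot'],degrees=True); r1=R.from_euler('xyz',[180,0,yaw],degrees=True)
    d=r0.inv().apply(np.array([x,y,zg+off])-s['position']); w=(r0.inv()*r1).as_rotvec(degrees=True)/90
    print('row',d.round(4),w.round(4),'rows>=',int(max(np.linalg.norm(d)/.0625,np.linalg.norm(w)*90/10.7))+1)
E
python3 - <<'E'
from h import *
for n in('top','scene'):
    Q=np.load(f'/tmp/{n}_c.npy').reshape(-1,3)
    for zl in(.1,.15,.2,.25,.3):
        s=Q[(Q[:,2]>zl)&(Q[:,2]<zl+.05)&(Q[:,0]>.5)&(Q[:,0]<.9)&(Q[:,1]>-.3)&(Q[:,1]<.25)]
        if len(s): print(n,zl,len(s),'xmin',s[:,0].min().round(3),s[s[:,0].argmin()].round(3),'y',s[:,1].min().round(3),s[:,1].max().round(3))
to(.555,.10,.26,108.5)
E
```

```text
top 0.1 8591 xmin 0.5 [ 0.5   -0.142  0.105] y -0.256 0.171
top 0.15 4941 xmin 0.511 [ 0.511 -0.186  0.154] y -0.228 0.211
top 0.2 4335 xmin 0.746 [0.746 0.139 0.22 ] y 0.009 0.214
scene 0.1 7285 xmin 0.5 [ 0.5   -0.132  0.103] y -0.254 0.195
scene 0.15 3757 xmin 0.511 [ 0.511 -0.196  0.153] y -0.227 0.21
scene 0.2 2766 xmin 0.746 [0.746 0.144 0.211] y 0.012 0.216
row [ 0.5434 -0.4494 -0.0105] [-9.000e-04 -9.000e-04 -9.198e-01] rows>= 12
```

```bash
R='[0.5,-0.41,0,0,0,-0.92,85]'; python3 -m handwheel '[[0.543,-0.449,-0.01,0,0,-0.92,85],[0.543,-0.449,-0.01,0,0,-0.92,85],[0.543,-0.449,-0.01,0,0,-0.92,85],[0.543,-0.449,-0.01,0,0,-0.92,85],[0.543,-0.449,-0.01,0,0,-0.92,85],[0.543,-0.449,-0.01,0,0,-0.92,85],[0.543,-0.449,-0.01,0,0,-0.92,85],[0.543,-0.449,-0.01,0,0,-0.92,85],[0.543,-0.449,-0.01,0,0,-0.92,85],[0.543,-0.449,-0.01,0,0,-0.92,85]]' 40
python3 - <<'E'
from h import *
to(.555,.10,.26,108.5)
E
```

```text
t: 1.35
position: [0.5219, 0.0292, 0.4132]
tool_rot: [-180.0, 0.0, 108.5]
force: [1.2, -1.1, -0.1]
finger_gap: 0.0852
gripper_force: 0.0
row [ 0.0566  0.0539 -0.0018] [-0.0002  0.0001  0.0002] rows>= 2
```

```bash
python3 -m handwheel '[[0.057,0.054,-0.002,0,0,0,85],[0.057,0.054,-0.002,0,0,0,85],[0.057,0.054,-0.002,0,0,0,85]]'
cat >> h.py <<'E'
def wcloud(d,c):
    K=c['K'];v,u=np.mgrid[:480,:640].astype(float); x=(u-K[0,2])/K[0,0]; y=(v-K[1,2])/K[1,1]; th=np.hypot(x,y)+1e-9
    k=np.tan(np.minimum(th,1.5))/th
    return (np.stack([x*k*d,y*k*d,d],-1)-c['t'])@c['R']
def wsnap(f):
    c=ctrl.camera_params('wrist'); p,d=ctrl.camera('wrist'); cv2.imwrite('pics/'+f,p[:,:,::-1]); np.savez('/tmp/w.npz',p=p,d=d,**c)
    return p,wcloud(d,c),c
E
python3 - <<'E'
from h import *
p,P,c=wsnap('w1.png'); print(ctrl.read_state()['position'],c['K'][0,0],-c['R'].T@c['t'],c['R'][2])
np.save('/tmp/w_c.npy',P)
E
```

```text
t: 1.72
position: [0.5547, 0.0989, 0.4147]
tool_rot: [-179.9, 0.0, 108.6]
force: [-0.9, -0.3, 0.9]
finger_gap: 0.085
gripper_force: 0.0
[0.55450327 0.09784431 0.4151232 ] 371.64829954431775 [0.53290184 0.16297258 0.38337453] [ 0.08377668 -0.25279492 -0.96388599]
```

View pics/w1.png

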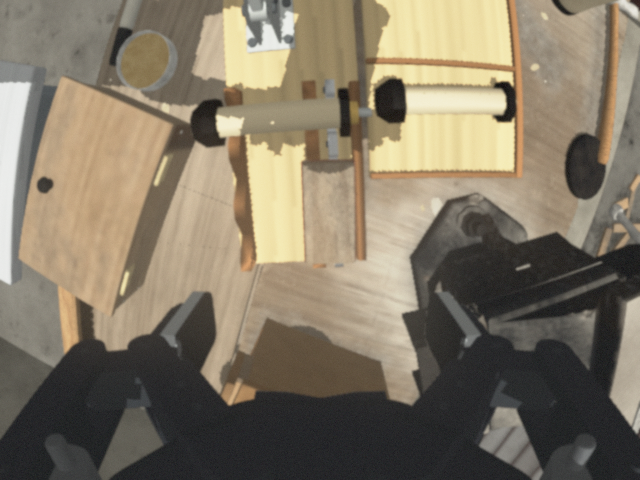

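```bash
cat > fixfit.py <<'E'
from fit import *
def fitfix(Q,g=(.52,.11,18.5)):
    def loc(q):
        a=np.radians(q[2]);d=Q[:,:2]-q[:2];return d[:,0]*np.cos(a)+d[:,1]*np.sin(a),-d[:,0]*np.sin(a)+d[:,1]*np.cos(a)
    def res(q):
        x,y=loc(q)
        s=(y>-.08)&(y<.028)&(x>-.085)&(x<.09)&~((x>.005)&(x<.046)) 
        x,y,z=x[s],y[s],Q[s,2]
        vz=np.minimum(.062,.0416+np.min([abs(y),abs(y+.054)],0))
        m=np.where(abs(x)<.063,.03,0.0); m=np.where((x>-.056)&(x<-.046),vz,m); m=np.where((x>.054)&(x<.063),.048,m)
        return np.minimum(abs(z-q[3]-m),.012).sum()/s.sum()
    best=None
    for dy in(-.008,0,.008):
        for dx in(-.006,0,.006):
            r=minimize(res,[g[0]+dx,g[1]+dy,g[2],0],method='Nelder-Mead',options=dict(initial_simplex=[[g[0]+dx+a,g[1]+dy+b,g[2]+c,d] for a,b,c,d in [(0,0,0,0),(.005,0,0,0),(0,.005,0,0),(0,0,2,0),(0,0,0,.002)]]))
            if best is None or r.fun<best.fun: best=r
    return best
E
python3 - <<'E'
from fixfit import *
z=np.load('/tmp/w.npz');P=np.load('/tmp/w_c.npy');p=z['p']
T=np.load('/tmp/top_c.npy')
rel=lambda o,a,x:None
for n,C in(('w',P),('top',T)):
    Q=C.reshape(-1,3); Q=Q[(Q[:,0]>.35)&(Q[:,0]<.7)&(Q[:,1]>-.05)&(Q[:,1]<.32)&(Q[:,2]<.3)&(Q[:,2]>-.02)]
    r=fitfix(Q);print(n,r.x.round(4),r.fun,len(Q))
    b=Q[(Q[:,2]>.08)&(Q[:,2]<.094)&(Q[:,0]>.5)&(Q[:,0]<.63)&(Q[:,1]>.03)&(Q[:,1]<.16)]
    print('block',cv2.minAreaRect(b[:,:2].astype(np.float32)*1000),np.median(b[:,2]))
for n,lo,hi,zr in [('B',(.55,.18),(.72,.3),(.03,.06)),('F',(.42,.11),(.58,.22),(.062,.09))]:
    try: print(n,*[np.round(v,4) for v in barrel(P,p,lo,hi,zr)])
    except Exception as e: print(n,e)
E
```

```text
w [ 5.21900e-01  1.21200e-01  2.15457e+01 -5.00000e-04] 0.00605804971095064 123068
block ((559.881591796875, 105.25930786132812), (42.49251174926758, 85.71063232421875), 20.07258415222168) 0.0872059537672858
top [5.22200e-01 1.19700e-01 2.18049e+01 1.00000e-03] 0.003355055375096697 27367
block ((558.9494018554688, 103.79603576660156), (44.88246536254883, 85.65740966796875), 20.241622924804688) 0.08809133126178695
B [0.6419 0.2416] 22.9344 0.1013 0.0251 2673 0.0461
F [0.4923 0.168 ] 21.9966 0.1019 0.0248 3648 0.073
```

Run:
```python
from h import *
to(.5595,.1045,.13,110.2);to(.5595,.1045,.075,110.2)
```

```text
row [0.0048 0.007  0.1301] [-0.0008  0.0003 -0.0187] rows>= 3
row [0.0048 0.0071 0.1851] [-0.0008  0.0003 -0.0187] rows>= 3
```

```bash
python3 -m handwheel '[[0.005,0.007,0.06,0,0,-0.019,85],[0.005,0.007,0.12,0,0,-0.019,85],[0.005,0.007,0.155,0,0,-0.019,85],[0.005,0.007,0.185,0,0,-0.019,85],[0.005,0.007,0.185,0,0,-0.019,30],[0.005,0.007,0.185,0,0,-0.019,30],[0.005,0.007,0.185,0,0,-0.019,30],[0.005,0.007,0.185,0,0,-0.019,30],[0.005,0.007,0.185,0,0,-0.019,30]]' 40
python3 - <<'E'
from h import *
to(.56,.1045,.20,110);to(.42,-.145,.18,110);to(.42,-.145,.05,110)
E
```

```text
t: 2.9
position: [0.5602, 0.1051, 0.2331]
tool_rot: [179.8, 0.1, 110.2]
force: [-0.6, -2.4, 5.4]
finger_gap: 0.0441
gripper_force: 42.0
row [-0.0007  0.     -0.1219] [0.0022 0.0012 0.0024] rows>= 2
row [-0.1864 -0.2176 -0.1023] [0.0022 0.0012 0.0024] rows>= 5
row [-0.1862 -0.2181  0.0277] [0.0022 0.0012 0.0024] rows>= 5
```

```bash
python3 -m handwheel '[[0,0,-0.06,0,0,0,30],[0,0,-0.12,0,0,0,30],[-0.05,-0.058,-0.12,0,0,0,30],[-0.09,-0.105,-0.12,0,0,0,30],[-0.13,-0.152,-0.12,0,0,0,30],[-0.187,-0.218,-0.12,0,0,0,30],[-0.187,-0.218,-0.11,0,0,0,30],[-0.187,-0.218,-0.11,0,0,0,30]]' 60
python3 - <<'E'
from h import *
s=ctrl.read_state();print(s['force'],s['finger_gap'])
p,P,c=wsnap('w2.png');Q=P.reshape(-1,3)
to(.42,-.145,.018,110)
E
```

```text
t: 3.9
position: [0.4186, -0.1471, 0.3404]
tool_rot: [-180.0, 0.0, 110.0]
force: [0.5, -0.3, -0.6]
finger_gap: 0.0432
gripper_force: 61.8
[ 0.52049403 -0.26623161 -0.55448584] 0.0431850678513274
row [0.0008 0.001  0.1678] [ 0.0004 -0.      0.001 ] rows>= 3
```

View pics/w2.png

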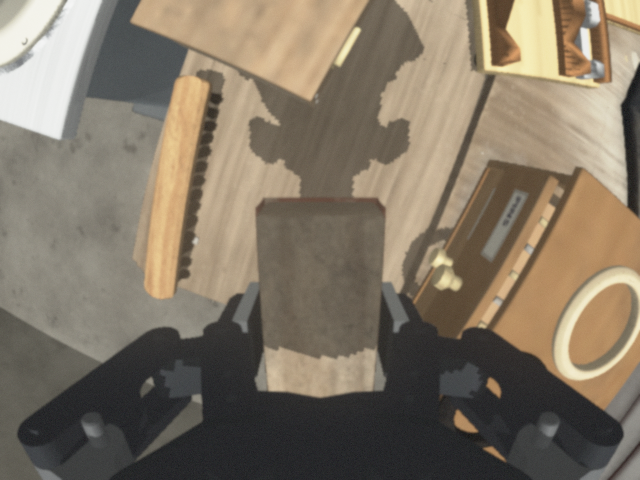

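Run:
```python
from h import *
z=np.load('/tmp/w.npz');P=wcloud(z['d'],z)
for u,v in[(440,260),(447,278),(430,290),(210,130),(185,260),(195,200),(315,95),(300,230),(340,330),(320,150)]:print(u,v,P[v,u].round(3))
to(.405,-.135,.018,110)
```

```text
440 260 [ 0.515 -0.138  0.043]
447 278 [ 0.497 -0.135  0.105]
430 290 [ 0.526 -0.169  0.028]
210 130 [ 0.306 -0.108  0.004]
185 260 [ 0.317 -0.223  0.009]
195 200 [ 0.311 -0.169  0.003]
315 95 [ 0.383 -0.06   0.078]
300 230 [ 0.399 -0.113  0.194]
340 330 [ 0.424 -0.143  0.195]
320 150 [ 0.399 -0.094 -0.001]
row [ 0.0153 -0.0097  0.1678] [ 0.0004 -0.      0.001 ] rows>= 3
```

```bash
python3 -m handwheel '[[0.006,-0.013,0.06,0,0,0,30],[0.006,-0.013,0.11,0,0,0,30],[0.006,-0.013,0.145,0,0,0,30],[0.006,-0.013,0.16,0,0,0,30],[0.006,-0.013,0.167,0,0,0,30],[0.006,-0.013,0.169,0,0,0,30]]' 40
python3 -c "
from h import *
print(ctrl.read_state()['force'],ctrl.read_state()['finger_gap'])"
```

```text
t: 4.7
position: [0.4061, -0.1443, 0.1727]
tool_rot: [179.9, 0.1, 110.3]
force: [-0.3, 0.3, -0.4]
finger_gap: 0.0434
gripper_force: 61.9
[-0.26388608  0.29861299 -0.413406  ] 0.04339003608215093
```

```bash
python3 -m handwheel '[[0,0,0.002,0,0,0,43],[0,0,0.002,0,0,0,60],[0,0,0.002,0,0,0,75],[0,0,0.002,0,0,0,75],[0,0,-0.05,0,0,0,75],[0,0,-0.11,0,0,0,75],[0,0,-0.17,0,0,0,75],[0,0,-0.19,0,0,0,75]]' 40
python3 - <<'E'
from h import *
to(.44,.148,.20,21.8)
p,P,c=wsnap('w3.png');Q=P.reshape(-1,3)
b=Q[(abs(Q[:,0]-.405)<.08)&(abs(Q[:,1]+.145)<.07)&(Q[:,2]>.015)&(Q[:,2]<.06)];print(cv2.minAreaRect(b[:,:2].astype(np.float32)*1000),np.percentile(b[:,2],[5,50,95]))
E
```

```text
t: 5.7
position: [0.4055, -0.1445, 0.3663]
tool_rot: [179.7, 0.3, 110.2]
force: [-0.4, -0.3, -0.5]
finger_gap: 0.0748
gripper_force: 0.0
row [0.2626 0.1334 0.0107] [0.005  0.     0.9824] rows>= 9
((406.0491638183594, -143.4433135986328), (45.2906494140625, 85.34949493408203), 20.27427101135254) [0.02320301 0.02517197 0.02638264]
```

Run:
```python
from h import *
to(.4925,.168,.24,22)
```

```text
row [ 0.263   0.1897 -0.0284] [5.500e-03 1.000e-04 9.802e-01] rows>= 9
```

```bash
python3 -m handwheel '[[0.263,0.19,-0.028,0.0055,0,0.98,85],[0.263,0.19,-0.028,0.0055,0,0.98,85],[0.263,0.19,-0.028,0.0055,0,0.98,85],[0.263,0.19,-0.028,0.0055,0,0.98,85],[0.263,0.19,-0.028,0.0055,0,0.98,85],[0.263,0.19,-0.028,0.0055,0,0.98,85],[0.263,0.19,-0.028,0.0055,0,0.98,85],[0.263,0.19,-0.028,0.0055,0,0.98,85],[0.263,0.19,-0.028,0.0055,0,0.98,85],[0.263,0.19,-0.028,0.0055,0,0.98,85]]'
python3 - <<'E'
from fixfit import *
p,P,c=wsnap('w4.png');Q=P.reshape(-1,3);np.save('/tmp/w_c.npy',P)
to(.4925,.168,.20,22)
to(.4925,.168,.06,22)
Q=Q[(Q[:,0]>.35)&(Q[:,0]<.7)&(Q[:,1]>-.05)&(Q[:,1]<.32)&(Q[:,2]<.1)&(Q[:,2]>-.02)]
r=fitfix(Q,(.522,.12,21.8));print(r.x.round(4),r.fun,len(Q))
print('F',*[np.round(v,4) for v in barrel(P,p,(.42,.11),(.58,.22),(.064,.09))])
E
```

```text
t: 7.0
position: [0.4928, 0.1682, 0.3874]
tool_rot: [-179.7, 0.5, 22.1]
force: [0.0, -0.0, 0.2]
finger_gap: 0.0851
gripper_force: 0.0
row [-0.0001  0.0002  0.0328] [-0.0038  0.0051  0.0024] rows>= 1
row [0.001  0.001  0.1728] [-0.0038  0.0051  0.0024] rows>= 3
[ 5.21600e-01  1.21300e-01  2.16085e+01 -3.00000e-04] 0.0025967462494616398 117667
F [0.4926 0.1683] 21.9453 0.1029 0.0248 4138 0.073
```

View pics/w4.png

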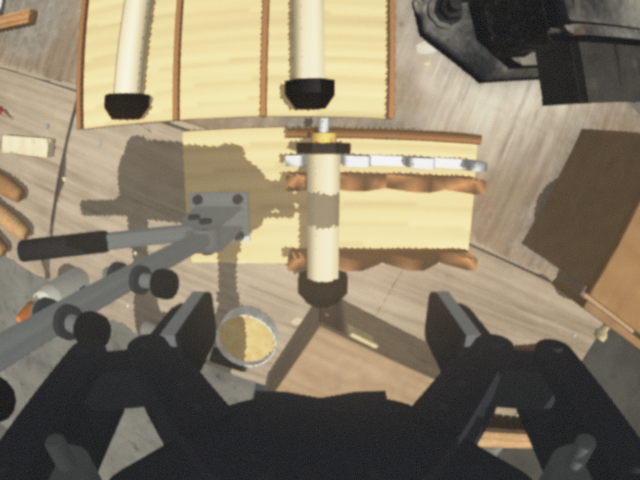

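```bash
python3 -m handwheel '[[0.001,0.001,0.06,-0.004,0.005,0,70],[0.001,0.001,0.11,-0.004,0.005,0,60],[0.001,0.001,0.15,-0.004,0.005,0,60],[0.001,0.001,0.172,-0.004,0.005,0,60],[0.001,0.001,0.172,-0.004,0.005,0,15],[0.001,0.001,0.172,-0.004,0.005,0,15],[0.001,0.001,0.172,-0.004,0.005,0,15],[0.001,0.001,0.172,-0.004,0.005,0,15],[0.001,0.001,0.172,-0.004,0.005,0,15]]' 70
python3 - <<'E'
from h import *
to(.4925,.168,.17,22)
E
```

```text
t: 8.18
position: [0.4932, 0.1682, 0.2186]
tool_rot: [180.0, -0.2, 22.0]
force: [-0.3, 0.5, 2.3]
finger_gap: 0.0244
gripper_force: 70.1
row [-0.0002  0.     -0.1064] [ 0.0005 -0.0028  0.0004] rows>= 2
```

```bash
python3 -m handwheel '[[0,0,-0.03,0,0,0,15],[0,0,-0.08,0,0,0,15],[0,0,-0.11,0,0,0,15],[0.05,0,-0.11,0,0,0,15],[0.09,-0.02,-0.11,0,0,0,15],[0.12,-0.05,-0.11,0,0,0,15],[0.145,-0.08,-0.11,0,0,0,15],[0.15,-0.095,-0.11,0,0,0,15],[0.15,-0.095,-0.11,0,0,0,15]]' 70
python3 - <<'E'
from h import *
T=np.load('/tmp/top_c.npy')
q=[]
for u,v,z in[(189,181.6,.02),(323.7,136,.02),(212.8,251,.02),(348.5,203.5,.02)]:
    c=np.load('/tmp/top.npz');r=np.array([(u-c['K'][0,2])/c['K'][0,0],(v-c['K'][1,2])/c['K'][1,1],1]);o=-c['R'].T@c['t'];w=c['R'].T@r;X=o+w*(z-o[2])/w[2];q.append(X);print(X.round(3))
print(ctrl.read_state()['finger_gap'],ctrl.read_state()['force'],np.mean(q,0))
p,P,c=wsnap('w5.png')
for n,lo,hi in(('A',(.47,.33),(.69,.46)),('B',(.55,.18),(.75,.3))):
    Q=P.reshape(-1,3);s=(Q[:,0]>lo[0])&(Q[:,0]<hi[0])&(Q[:,1]>lo[1])&(Q[:,1]<hi[1])&(Q[:,2]>.03)&(Q[:,2]<.07);print(n,s.sum())
E
```

```text
t: 9.3
position: [0.5956, 0.3131, 0.3272]
tool_rot: [179.9, -0.1, 22.1]
force: [-0.1, -1.2, -1.3]
finger_gap: 0.0243
gripper_force: 69.6
[0.629 0.493 0.02 ]
[0.744 0.199 0.02 ]
[0.477 0.434 0.02 ]
[0.591 0.14  0.02 ]
0.024283072672442455 [-0.13177411 -1.19175214 -1.27062605] [0.61031202 0.31651648 0.02      ]
A 7375
B 7910
```

View pics/w5.png

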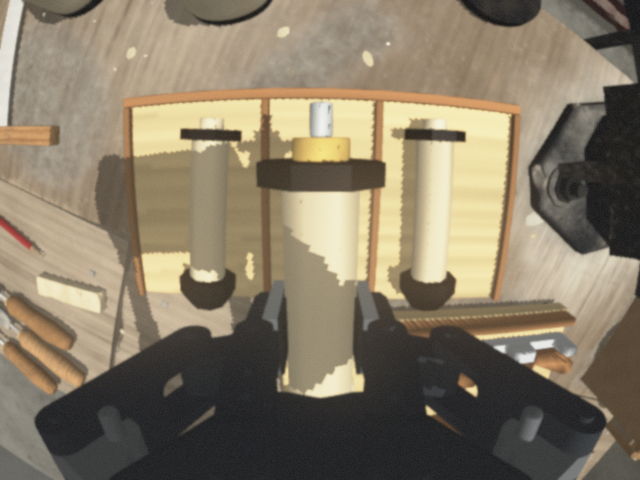

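Run:
```python
from fit import *
to(.603,.3135,.038,21.6)
z=np.load('/tmp/w.npz');P=wcloud(z['d'],z)
for n,lo,hi in(('A',(.47,.33),(.69,.46)),('B',(.55,.18),(.75,.3))): print(n,*[np.round(v,4) for v in barrel(P,z['p'],lo,hi,(.036,.06))])
```

```text
row [0.007  0.0013 0.1346] [ 0.0008 -0.001   0.005 ] rows>= 3
A [0.579  0.3963] 17.573 0.1034 0.0253 4818 0.0459
B [0.6409 0.2419] 22.9619 0.103 0.0252 4827 0.046
```

```bash
python3 -m handwheel '[[0.007,0.001,0.06,0,0,0,15],[0.007,0.001,0.1,0,0,0,15],[0.007,0.001,0.125,0,0,0,15],[0.007,0.001,0.132,0,0,0,15],[0.007,0.001,0.135,0,0,0,15],[0.007,0.001,0.135,0,0,0,15]]' 70
```

```text
t: 10.1
position: [0.6036, 0.314, 0.1947]
tool_rot: [180.0, -0.3, 22.0]
force: [-0.3, 0.2, -1.1]
finger_gap: 0.0245
gripper_force: 69.6
```

```bash
python3 -m handwheel '[[0,0,0.003,0,0,0,24],[0,0,0.003,0,0,0,50],[0,0,0.003,0,0,0,60],[0,0,0.003,0,0,0,60],[0,0,-0.06,0,0,0,60],[0,0,-0.12,0,0,0,60],[0,0,-0.15,0,0,0,60]]' 60
python3 - <<'E'
from fit import *
p,P,c=wsnap('w6.png')
for n,lo,hi in(('A',(.47,.34),(.69,.46)),('B',(.55,.18),(.75,.28)),('F',(.5,.28),(.7,.345))): print(n,*[np.round(v,4) for v in barrel(P,p,lo,hi,(.036,.06))])
E
```

```text
t: 10.98
position: [0.6028, 0.3141, 0.3484]
tool_rot: [180.0, -0.5, 22.0]
force: [0.0, 0.3, 0.1]
finger_gap: 0.06
gripper_force: 0.0
A [0.5782 0.396 ] 17.0638 0.1018 0.0249 4043 0.0459
B [0.641  0.2418] 22.9696 0.1032 0.0252 4172 0.046
F [0.6035 0.3145] 21.7409 0.1028 0.0249 4431 0.046
```

Run:
```python
from h import *
for n in('top','scene'):
    Q=np.load(f'/tmp/{n}_c.npy').reshape(-1,3)
    for x in(.6,.65,.7,.75,.8):
        s=Q[(Q[:,0]>x)&(Q[:,0]<x+.05)&(Q[:,1]>0)&(Q[:,1]<.3)&(Q[:,2]>.1)&(Q[:,2]<.35)]
        if len(s): print(n,x,'ymax',s[:,1].max().round(3),'zmax',s[:,2].max().round(3))
to(.641,.242,.19,23);to(.641,.242,.036,23)
```

```text
top 0.65 ymax 0.098 zmax 0.17
top 0.7 ymax 0.144 zmax 0.224
top 0.75 ymax 0.175 zmax 0.229
top 0.8 ymax 0.208 zmax 0.229
scene 0.65 ymax 0.1 zmax 0.169
scene 0.7 ymax 0.144 zmax 0.223
scene 0.75 ymax 0.176 zmax 0.228
scene 0.8 ymax 0.211 zmax 0.228
row [0.0082 0.0812 0.0072] [ 0.0002 -0.0087 -0.0108] rows>= 2
row [0.0061 0.0811 0.1612] [ 0.0002 -0.0087 -0.0108] rows>= 3
```

Clear. Grasp B.

```bash
python3 -m handwheel '[[0.008,0.05,0,0,-0.009,-0.011,60],[0.006,0.081,0.01,0,-0.009,-0.011,60],[0.006,0.081,0.06,0,-0.009,-0.011,60],[0.006,0.081,0.11,0,-0.009,-0.011,60],[0.006,0.081,0.15,0,-0.009,-0.011,60],[0.006,0.081,0.161,0,-0.009,-0.011,60],[0.006,0.081,0.161,0,-0.009,-0.011,15],[0.006,0.081,0.161,0,-0.009,-0.011,15],[0.006,0.081,0.161,0,-0.009,-0.011,15],[0.006,0.081,0.161,0,-0.009,-0.011,15]]' 70
python3 -m handwheel '[[0,0,0,0,0,0,15],[0,0,-0.05,0,0,0,15],[0,0,-0.1,0,0,0,15],[0,0,-0.15,0,0,0,15],[0,0,-0.15,0,0,0,15]]' 70
python3 - <<'E'
from h import *
O=np.array([.5216,.1213]);a=np.radians(21.7);R=np.array([[np.cos(a),-np.sin(a)],[np.sin(a),np.cos(a)]])
for y in(-.054,.054):print((O+R@[-.009,y]).round(4))
q=O+R@[-.009,-.054];to(*q,.19,21.7);to(*q,.06,21.7)
E
```

```text
t: 12.28
position: [0.6399, 0.2418, 0.1855]
tool_rot: [180.0, 0.4, 23.0]
force: [-1.8, 0.4, 8.6]
finger_gap: 0.0251
gripper_force: 72.2
t: 12.9
position: [0.6411, 0.2422, 0.3392]
tool_rot: [179.9, 0.1, 23.0]
force: [0.4, 0.1, -0.9]
finger_gap: 0.0249
gripper_force: 69.0
[0.5332 0.0678]
[0.4933 0.1681]
row [-0.1675  0.1183 -0.0055] [0.0011 0.0005 0.0146] rows>= 4
row [-0.1674  0.1181  0.1245] [0.0011 0.0005 0.0146] rows>= 4
```

```bash
python3 -m handwheel '[[-0.06,0,-0.01,0,0,0,15],[-0.12,0.02,-0.01,0,0,0.014,15],[-0.165,0.06,-0.01,0,0,0.014,15],[-0.167,0.118,-0.01,0,0,0.014,15],[-0.167,0.118,-0.01,0,0,0.014,15],[-0.167,0.118,0.02,0,0,0.014,15],[-0.167,0.118,0.02,0,0,0.014,15]]' 70
python3 - <<'E'
from fixfit import *
p,P,c=wsnap('w7.png');Q=P.reshape(-1,3)
print('B',*[np.round(v,4) for v in barrel(P,p,(.42,.0),(.68,.12),(.14,.21))], ctrl.read_state()['position'],ctrl.read_state()['tool_rot'])
K=Q[(Q[:,2]>.1)&(Q[:,2]<.22)&(Q[:,0]>.57)&(Q[:,0]<.64)&(Q[:,1]>.05)&(Q[:,1]<.13)];print('collar',len(K),K.mean(0).round(4),np.percentile(K[:,0],[5,95]))
E
```

```text
t: 13.78
position: [0.5323, 0.0685, 0.3104]
tool_rot: [-179.9, 1.0, 21.8]
force: [-0.5, 0.1, -1.6]
finger_gap: 0.0248
gripper_force: 69.2
B [0.5431 0.0734] 21.9113 0.076 0.0245 15559 0.1707 [0.53265342 0.06861285 0.31217549] [-179.96356957    0.8878197    21.78965587]
collar 8268 [0.5825 0.0885 0.1702] [0.57147913 0.59319392]
```

View pics/w7.png

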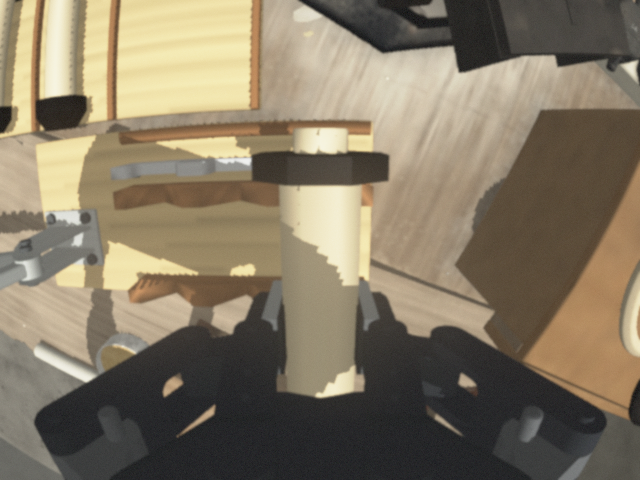

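```bash
cat > held.py <<'E'
from fixfit import *
O=np.array([.5216,.1213]);a=np.radians(21.7)
def held(f):
    p,P,c=wsnap(f);Q=P.reshape(-1,3);s=ctrl.read_state();g=s['position']
    d=Q[:,:2]-g[:2];y=np.radians(s['tool_rot'][2]);lx=d[:,0]*np.cos(y)+d[:,1]*np.sin(y);ly=-d[:,0]*np.sin(y)+d[:,1]*np.cos(y)
    m=(abs(ly)<.035)&(lx>0)&(lx<.09)&(abs(Q[:,2]-g[2]+.155)<.03)
    h=cv2.cvtColor(p,cv2.COLOR_RGB2HSV).reshape(-1,3); k=m&(h[:,2]<80)&(lx>.035)
    b=m&(h[:,2]>90)&(lx<.05)&(lx>.02)
    def fx(X): e=X[:2]-O; return np.array([e[0]*np.cos(a)+e[1]*np.sin(a),-e[0]*np.sin(a)+e[1]*np.cos(a)]).round(4)
    K=Q[k]; b2=b&(abs(ly-np.median(ly[b]))<.005)
    A=np.polyfit(lx[b2],Q[b2,2],1)
    Kx=np.array([fx(X) for X in K]);Bx=np.array([fx(X) for X in Q[b]])
    print('collar n',len(K),'fx x',np.percentile(Kx[:,0],[3,50,97]).round(4),'y',np.percentile(Kx[:,1],[3,97]).round(4),'barrel y',np.percentile(Bx[:,1],[2,98]).round(4),'slope',A.round(4),'grasp fx',fx(g),'z',(g[2]-.155).round(4),'tilt',s['tool_rot'].round(2),'top z',np.percentile(K[:,2],98).round(4))
E
python3 - <<'E'
from h import *
to(.5332,.0678,.15,21.7)
E
```

```text
row [0.0003 0.001  0.0072] [-0.0004  0.0099  0.001 ] rows>= 1
```

```bash
python3 -m handwheel '[[0.002,0.001,0.007,0,0.01,0.001,15],[0.002,0.001,0.007,0,0.01,0.001,15],[0.002,0.001,0.007,0,0.01,0.001,15]]' 70
python3 - <<'E'
from held import *
held('w8.png');to(.5332,.0678,.0575,21.7)
E
```

```text
t: 14.2
position: [0.5352, 0.068, 0.3075]
tool_rot: [179.9, -0.3, 21.7]
force: [0.8, -0.2, -0.5]
finger_gap: 0.0249
gripper_force: 69.2
collar n 3213 fx x [0.0483 0.0527 0.0557] y [-0.0732 -0.0351] barrel y [-0.0666 -0.0419] slope [0.0124 0.1675] grasp fx [-0.0071 -0.0546] z 0.1525 tilt [179.94  -0.27  21.67] top z 0.1772
row [-0.0024 -0.0007  0.095 ] [ 0.0007 -0.003  -0.0003] rows>= 2
```

```bash
python3 -m handwheel '[[-0.0045,0,0.03,0,0,0,15],[-0.0045,0,0.055,0,0,0,15],[-0.0045,0,0.07,0,0,0,15],[-0.0045,0,0.08,0,0,0,15],[-0.0045,0,0.086,0,0,0,15],[-0.0045,0,0.09,0,0,0,15]]' 70
python3 - <<'E'
from held import *
held('w9.png')
E
```

```text
t: 15.0
position: [0.5316, 0.0663, 0.2173]
tool_rot: [179.9, -0.3, 21.7]
force: [-0.2, -0.7, -1.3]
finger_gap: 0.0251
gripper_force: 69.3
collar n 3346 fx x [0.0442 0.0486 0.0516] y [-0.0734 -0.0355] barrel y [-0.0821 -0.0213] slope [0.0121 0.0772] grasp fx [-0.0112 -0.0548] z 0.0618 tilt [179.95  -0.24  21.66] top z 0.087
```

```bash
python3 -m handwheel '[[-0.0005,0,0.003,0,0,0,15],[-0.0005,0,0.004,0,0,0,24],[-0.0005,0,0.004,0,0,0,50],[-0.0005,0,0.004,0,0,0,60],[-0.0005,0,0.004,0,0,0,60],[-0.0005,0,-0.05,0,0,0,60],[-0.0005,0,-0.11,0,0,0,60],[-0.0005,0,-0.15,0,0,0,60]]' 60
python3 - <<'E'
from held import *
p,P,c=wsnap('w10.png')
r=barrel(P,p,(.43,.02),(.62,.12),(.062,.09));print(*[np.round(v,4) for v in r]);e=r[0]-O;print(e[0]*np.cos(a)+e[1]*np.sin(a),-e[0]*np.sin(a)+e[1]*np.cos(a))
to(.578,.396,.24,17.3)
E
```

```text
t: 16.05
position: [0.5302, 0.0659, 0.3705]
tool_rot: [179.9, -0.4, 21.7]
force: [-0.2, -0.4, -0.0]
finger_gap: 0.06
gripper_force: 0.0
[0.5331 0.0681] 22.0434 0.1025 0.025 4620 0.0733
-0.008976441628061424 -0.05368681604729379
row [ 0.1665 -0.289  -0.0176] [ 0.0025 -0.0095  0.0485] rows>= 6
```

```bash
python3 -m handwheel '[[0.05,0,-0.018,0,-0.009,0,60],[0.09,-0.03,-0.018,0,-0.009,0,60],[0.12,-0.07,-0.018,0,-0.009,0,60],[0.15,-0.12,-0.018,0,-0.009,0.02,60],[0.166,-0.175,-0.018,0,-0.009,0.048,60],[0.166,-0.235,-0.018,0,-0.009,0.048,60],[0.166,-0.289,-0.018,0,-0.009,0.048,60],[0.166,-0.289,-0.018,0,-0.009,0.048,60],[0.166,-0.289,-0.018,0,-0.009,0.048,60]]' 60
python3 - <<'E'
from held import *
p,P,c=wsnap('w11.png')
r=barrel(P,p,(.46,.34),(.69,.48),(.036,.06));print(*[np.round(v,4) for v in r])
to(*r[0],.036,r[1]);to(*r[0],.19,r[1])
E
```

```text
t: 17.23
position: [0.5778, 0.3958, 0.3849]
tool_rot: [179.9, 0.6, 17.4]
force: [1.0, 0.2, -0.0]
finger_gap: 0.0598
gripper_force: 0.0
[0.5791 0.3968] 16.6926 0.1044 0.0259 3673 0.046
row [ 0.0034 -0.0017  0.1941] [0.0011 0.0065 0.0067] rows>= 4
row [ 0.0018 -0.0015  0.0401] [0.0011 0.0065 0.0067] rows>= 1
```

```bash
python3 -m handwheel '[[0.002,-0.001,0.05,0,0.0065,0.003,60],[0.003,-0.001,0.1,0,0.0065,0.003,60],[0.003,-0.001,0.15,0,0.0065,0.003,60],[0.003,-0.001,0.18,0,0.0065,0.003,60],[0.003,-0.001,0.193,0,0.0065,0.003,60],[0.003,-0.001,0.193,0,0.0065,0.003,15],[0.003,-0.001,0.193,0,0.0065,0.003,15],[0.003,-0.001,0.193,0,0.0065,0.003,15],[0.003,-0.001,0.193,0,0.0065,0.003,15]]' 70
python3 -m handwheel '[[0,0,0,0,0,0,15],[0,0,-0.05,0,0,0,15],[0,0,-0.1,0,0,0,15],[0,0,-0.15,0,0,0,15],[0,0,-0.17,0,0,0,15],[0,0,-0.17,0,0,0,15]]' 70
python3 - <<'E'
from h import *
to(.4933,.1681,.20,21.7)
E
```

```text
t: 18.4
position: [0.5792, 0.3971, 0.195]
tool_rot: [180.0, -0.2, 17.1]
force: [0.8, -0.2, 7.2]
finger_gap: 0.024
gripper_force: 71.1
t: 19.15
position: [0.5785, 0.3972, 0.3634]
tool_rot: [180.0, -0.1, 17.1]
force: [-0.5, -0.3, -1.7]
finger_gap: 0.0241
gripper_force: 70.3
row [-0.1488  0.1939  0.0081] [ 0.0003 -0.0016 -0.0513] rows>= 4
```

```bash
python3 -m handwheel '[[0,0.055,0.008,0,0,-0.02,15],[0,0.11,0.008,0,0,-0.051,15],[0,0.165,0.008,0,0,-0.051,15],[-0.03,0.194,0.008,0,0,-0.051,15],[-0.08,0.194,0.008,0,0,-0.051,15],[-0.12,0.194,0.008,0,0,-0.051,15],[-0.149,0.194,0.008,0,0,-0.051,15],[-0.149,0.194,0.03,0,0,-0.051,15],[-0.149,0.194,0.05,0,0,-0.051,15],[-0.149,0.194,0.05,0,0,-0.051,15]]' 70
python3 - <<'E'
from held import *
held('w12.png');to(.4933,.1681,.06,21.7)
E
```

```text
t: 20.4
position: [0.4925, 0.1677, 0.3079]
tool_rot: [180.0, 0.4, 21.7]
force: [-0.1, 0.5, -1.5]
finger_gap: 0.0246
gripper_force: 70.2
collar n 2193 fx x [0.0407 0.0452 0.0479] y [0.0352 0.0736] barrel y [0.0417 0.0666] slope [0.0369 0.1569] grasp fx [-0.0095  0.0538] z 0.1549 tilt [179.97   0.27  21.67] top z 0.1666
row [ 0.0009 -0.0002  0.0949] [ 0.0004  0.003  -0.0004] rows>= 2
```

```bash
python3 -m handwheel '[[0.003,0,0.02,0,0,0,15],[0.003,0,0.04,0,0,0,15],[0.003,0,0.055,0,0,0,15],[0.003,0,0.065,0,0,0,15],[0.003,0,0.072,0,0,0,15],[0.003,0,0.076,0,0,0,15],[0.003,0,0.076,0,0,0,15]]' 70
python3 - <<'E'
from held import *
held('w13.png')
E
```

```text
t: 21.32
position: [0.4959, 0.1688, 0.2366]
tool_rot: [179.9, -0.0, 21.7]
force: [-0.7, 0.0, -1.4]
finger_gap: 0.024
gripper_force: 70.3
collar n 2457 fx x [0.0453 0.0497 0.0526] y [0.035  0.0731] barrel y [0.0209 0.0827] slope [-0.0023  0.087 ] grasp fx [-0.0062  0.0536] z 0.0819 tilt [ 1.7993e+02 -4.0000e-02  2.1660e+01] top z 0.0958
```

View pics/w13.png

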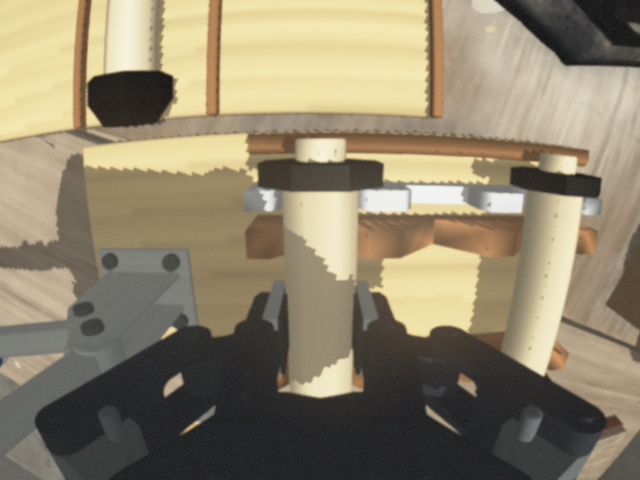

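```bash
python3 -m handwheel '[[-0.002,0,0.004,0,0,0,15],[-0.002,0,0.008,0,0,0,15],[-0.002,0,0.011,0,0,0,15],[-0.002,0,0.013,0,0,0,15],[-0.002,0,0.013,0,0,0,15]]' 70
python3 - <<'E'
from held import *
held('w14.png')
E
```

```text
t: 22.0
position: [0.4939, 0.1681, 0.2232]
tool_rot: [179.9, 0.0, 21.7]
force: [-0.3, -0.0, -1.8]
finger_gap: 0.0241
gripper_force: 70.3
collar n 2320 fx x [0.0432 0.0476 0.0504] y [0.035  0.0732] barrel y [0.0205 0.0832] slope [-0.0014  0.0735] grasp fx [-0.0084  0.0537] z 0.0684 tilt [179.94   0.    21.67] top z 0.0822
```

```bash
python3 -m handwheel '[[0,0,0,0,0,0,40],[0,0,0,0,0,0,50],[0,0,0,0,0,0,50],[0,0,-0.05,0,0,0,50],[0,0,-0.11,0,0,0,50],[0,0,-0.17,0,0,0,50],[0,0,-0.17,0,0,0,50]]' 60
python3 - <<'E'
from held import *
p,P,c=wsnap('w15.png')
for lo,hi in(((.41,.11),(.59,.22)),((.43,.02),(.62,.11))):
    r=barrel(P,p,lo,hi,(.062,.09));e=r[0]-O;print(*[np.round(v,4) for v in r],e[0]*np.cos(a)+e[1]*np.sin(a),-e[0]*np.sin(a)+e[1]*np.cos(a))
T=snap('top','top2.png');P=cloud(T[1],T[2])
r=barrel(P,T[0],(.5,.27),(.72,.36),(.036,.06));print(*[np.round(v,4) for v in r])
# lever points
Q=np.vstack([P.reshape(-1,3)]+[cloud(*snap('scene','s2.png')[1:]).reshape(-1,3)])
d=Q[:,:2]-O;x=d[:,0]*np.cos(a)+d[:,1]*np.sin(a);y=-d[:,0]*np.sin(a)+d[:,1]*np.cos(a);z=Q[:,2]
s=(abs(x+.016)<.02)&(y>.2)&(y<.34)&(z>.09)&(z<.2)
print(s.sum(),np.median(x[s]),np.polyfit(y[s],z[s],1))
for yy in np.arange(.2,.32,.01):
    k=s&(abs(y-yy)<.005)
    if k.sum():print(yy.round(2),k.sum(),x[k].mean().round(4),np.percentile(z[k],[5,95]).round(3))
E
```

```text
t: 22.92
position: [0.494, 0.1683, 0.4005]
tool_rot: [179.9, -0.7, 21.7]
force: [-0.4, -0.0, -0.8]
finger_gap: 0.0501
gripper_force: 0.0
[0.4925 0.1681] 22.0908 0.1027 0.0253 3813 0.0731 -0.009723471946651015 0.05425948587269527
[0.5331 0.0688] 21.9635 0.1027 0.0249 3361 0.0733 -0.008787682721866147 -0.05305960730785671
[0.6023 0.3127] 22.0879 0.1027 0.0247 545 0.0487
787 -0.018320450803168978 [0.40562501 0.03154034]
0.2 29 -0.0173 [0.107 0.115]
0.21 58 -0.0177 [0.109 0.119]
0.22 67 -0.018 [0.115 0.126]
0.23 82 -0.0183 [0.119 0.129]
0.24 83 -0.0184 [0.123 0.134]
0.25 85 -0.0185 [0.125 0.139]
0.26 87 -0.0185 [0.132 0.144]
0.27 90 -0.0181 [0.136 0.147]
0.28 89 -0.0188 [0.14  0.151]
0.29 116 -0.0171 [0.139 0.152]
0.3 1 -0.0129 [0.141 0.141]
```

```bash
python3 -m handwheel '[[0.06,0,0,0,0,0,50],[0.12,0,0,0,0,-0.1,50],[0.13,-0.055,0,0,0,-0.2,60],[0.13,-0.11,0,0,0,-0.31,60],[0.13,-0.165,0,0,0,-0.42,60],[0.13,-0.222,0,0,0,-0.53,60],[0.12,-0.222,0,0,0,-0.64,60],[0.07,-0.222,0,0,0,-0.75,60],[0.04,-0.222,0,0,0,-0.86,60],[0,-0.222,0,0,0,-0.97,60]]' 60
python3 - <<'E'
from held import *
def fw(x,y): return O+np.array([x*np.cos(a)-y*np.sin(a),x*np.sin(a)+y*np.cos(a)])
to(*fw(-.017,.2755),.21,111.7);to(*fw(-.017,.2755),.127,111.7)
E
```

```text
t: 24.32
position: [0.4111, 0.3742, 0.3901]
tool_rot: [-179.8, 0.2, 109.3]
force: [-0.1, 0.3, 0.9]
finger_gap: 0.0598
gripper_force: 0.0
row [-0.0006 -0.0077  0.0251] [-0.0028  0.0017 -0.0268] rows>= 1
row [-0.0004 -0.0073  0.1081] [-0.0028  0.0017 -0.0268] rows>= 2
```

```bash
python3 -m handwheel '[[0,-0.007,0,-0.003,0.002,-0.027,60],[0,-0.007,0.025,-0.003,0.002,-0.027,60],[0,-0.007,0.025,-0.003,0.002,-0.027,60]]' 60
python3 - <<'E'
from held import *
def fw(x,y): return O+np.array([x*np.cos(a)-y*np.sin(a),x*np.sin(a)+y*np.cos(a)])
to(*fw(-.017,.2755),.127,111.7)
wsnap('w16.png')
E
```

```text
t: 24.7
position: [0.4049, 0.372, 0.3638]
tool_rot: [-179.9, 0.0, 111.4]
force: [-0.7, -0.8, -0.1]
finger_gap: 0.0599
gripper_force: 0.0
row [-0.0005 -0.0011  0.0818] [-0.0016  0.0003 -0.0034] rows>= 2
```

View pics/w16.png

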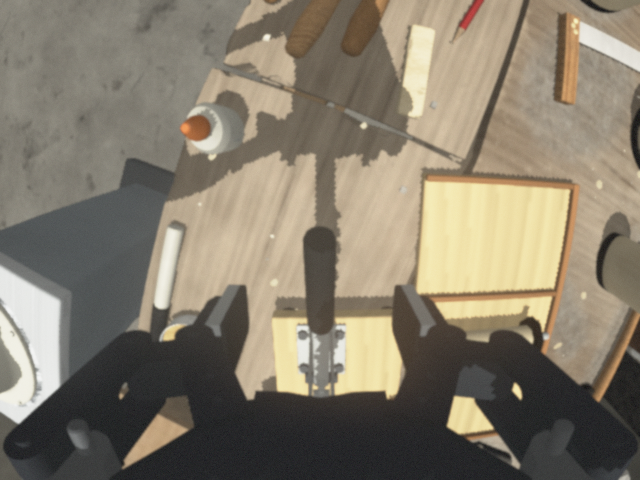

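```bash
python3 -m handwheel '[[0,-0.001,0.04,0,0,-0.003,55],[0,-0.001,0.07,0,0,-0.003,55],[0,-0.001,0.082,0,0,-0.003,55],[0,-0.001,0.082,0,0,-0.003,5],[0,-0.001,0.082,0,0,-0.003,5],[0,-0.001,0.082,0,0,-0.003,5],[0,-0.001,0.082,0,0,-0.003,5],[0,-0.001,0.082,0,0,-0.003,5]]' 60
python3 - <<'E'
from held import *
g=ctrl.read_state()['position'];e=g[:2]-O;y=-e[0]*np.sin(a)+e[1]*np.cos(a);z=g[2]-.155;print('y,z',y,z,'r',np.hypot(y-.155,z-.084),'ang',np.arctan2(y-.155,z-.084)+.17)
y0,z0=y,z;r=np.hypot(y-.155,z-.084);th0=np.arctan2(y-.155,z-.084)
for th in np.linspace(th0,-.21,10)[1:]:
    print(th.round(2),'dx %.4f dz %.4f'%(.155+r*np.sin(th)-y0,-(.084+r*np.cos(th)-z0)))
E
```

```text
t: 25.75
position: [0.4037, 0.3721, 0.2877]
tool_rot: [179.9, -0.1, 111.7]
force: [-8.8, -3.1, 2.9]
finger_gap: 0.0162
gripper_force: 58.4
y,z 0.2766498810928586 0.13272613541760028 r 0.131045525839843 ang 1.3598210335822252
1.03 dx -0.0090 dz -0.0183
0.88 dx -0.0208 dz -0.0349
0.72 dx -0.0349 dz -0.0495
0.57 dx -0.0512 dz -0.0618
0.41 dx -0.0692 dz -0.0713
0.26 dx -0.0884 dz -0.0780
0.1 dx -0.1084 dz -0.0817
-0.05 dx -0.1288 dz -0.0821
-0.21 dx -0.1490 dz -0.0794
```

```bash
python3 -m handwheel '[[-0.004,-0.001,-0.009,0,0,0,5],[-0.009,-0.0015,-0.0183,0,0,0,5],[-0.0145,-0.0015,-0.0267,0,0,0,5],[-0.0208,-0.0015,-0.0349,0,0,0,5],[-0.0277,-0.0015,-0.0424,0,0,0,5],[-0.0349,-0.0015,-0.0495,0,0,0,5],[-0.043,-0.0015,-0.056,0,0,0,5],[-0.0512,-0.0015,-0.0618,0,0,0,5]]' 60
python3 - <<'E'
from held import *
s=ctrl.read_state();g=s['position'];e=g[:2]-O;y=-e[0]*np.sin(a)+e[1]*np.cos(a);z=g[2]-.155;print(y,z,'r',np.hypot(y-.155,z-.084),'ang',np.arctan2(y-.155,z-.084)+.17,s['wrist_torque'])
E
```

```text
t: 26.75
position: [0.4227, 0.3227, 0.3471]
tool_rot: [179.8, 0.0, 111.6]
force: [6.1, 0.8, -17.7]
finger_gap: 0.0159
gripper_force: 59.2
0.22369145037123284 0.19210522407265532 r 0.12808299975368534 ang 0.7360522020352755 [ 0.33716816 -0.62795472  0.21256099]
```

```bash
python3 -m handwheel '[[-0.009,0,-0.0055,0,0,0,5],[-0.0187,0,-0.0103,0,0,0,5],[-0.028,0,-0.0137,0,0,0,5],[-0.0369,0,-0.0164,0,0,0,5],[-0.0464,0,-0.0183,0,0,0,5],[-0.0559,0,-0.0198,0,0,0,5],[-0.0687,0,-0.0204,0,0,0,5],[-0.079,0,-0.02,0,0,0,5]]' 60
python3 - <<'E'
from held import *
s=ctrl.read_state();g=s['position'];e=g[:2]-O;y=-e[0]*np.sin(a)+e[1]*np.cos(a);z=g[2]-.155;print(y,z,'r',np.hypot(y-.155,z-.084),'ang',np.arctan2(y-.155,z-.084)+.17,s['force'])
E
```

```text
t: 27.75
position: [0.4513, 0.2496, 0.3688]
tool_rot: [179.6, -0.1, 111.7]
force: [-0.0, 0.5, -0.9]
finger_gap: 0.0053
gripper_force: 0.0
0.14517180251089212 0.21380761531321105 r 0.13017914755899845 ang 0.0944306152211002 [-0.03014559  0.46909183 -0.94095049]
```

```bash
cat > lev.py <<'E'
from held import *
def lever(f):
    Q=np.vstack([cloud(*snap(n,n+f)[1:]).reshape(-1,3) for n in('scene','top')])
    d=Q[:,:2]-O;x=d[:,0]*np.cos(a)+d[:,1]*np.sin(a);y=-d[:,0]*np.sin(a)+d[:,1]*np.cos(a);z=Q[:,2]
    rr=np.hypot(y-.155,z-.084);th=np.arctan2(y-.155,z-.084)
    s=(abs(x+.017)<.02)&(rr>.06)&(rr<.155)
    h,e=np.histogram(th[s],bins=np.arange(-1.6,1.6,.1));print([(e[i].round(1),h[i]) for i in range(len(h)) if h[i]>3])
E
python3 - <<'E'
from lev import *
lever('3.png')
p=cv2.imread('pics/scene3.png')[120:360,200:440];cv2.imwrite('pics/c3.png',cv2.resize(p,(600,600)))
E
```

```text
[(np.float64(-1.1), np.int64(4)), (np.float64(-0.9), np.int64(15)), (np.float64(-0.8), np.int64(48)), (np.float64(-0.7), np.int64(37)), (np.float64(-0.2), np.int64(26)), (np.float64(-0.1), np.int64(188)), (np.float64(0.0), np.int64(93)), (np.float64(0.3), np.int64(90)), (np.float64(0.4), np.int64(173))]
```

View pics/c3.png

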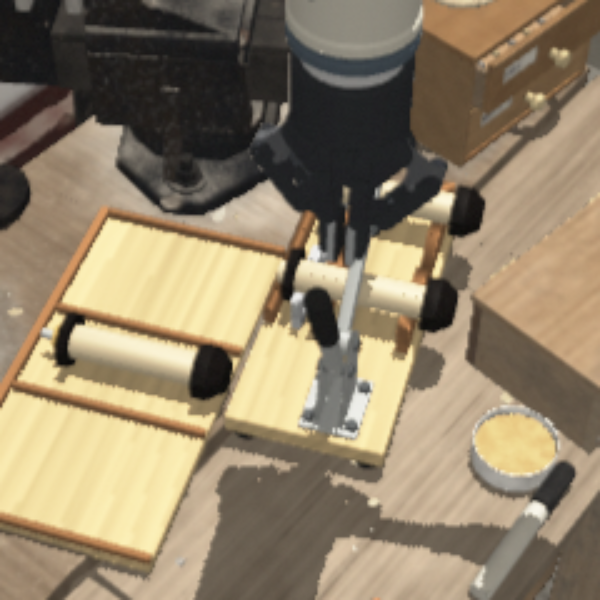

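```bash
python3 -m handwheel '[[0,0,-0.03,0,0,0,5],[0,0,-0.07,0,0,0,30],[0.02,0,-0.07,0,0,0,45],[0.053,0,-0.07,0.003,0,0,45],[0.053,0,-0.07,0.003,0,0,45]]' 100
python3 - <<'E'
from lev import *
def fw(x,y): return O+np.array([x*np.cos(a)-y*np.sin(a),x*np.sin(a)+y*np.cos(a)])
lever('4.png')
to(*fw(-.018,.198),.185,111.7)
p,P,c=wsnap('w17.png')
d=P.reshape(-1,3)-np.r_[O,0];x=d[:,0]*np.cos(a)+d[:,1]*np.sin(a);y=-d[:,0]*np.sin(a)+d[:,1]*np.cos(a);z=d[:,2]
s=(abs(x+.017)<.015)&(z>.13)&(z<.24)&(y>.165)&(y<.25);print(s.sum())
for zz in np.arange(.14,.24,.01):
    k=s&(abs(z-zz)<.005);print(zz.round(2),k.sum(),np.percentile(y[k],[5,95]).round(3) if k.any() else '',np.percentile(x[k],[5,95]).round(3) if k.any() else '')
E
```

```text
t: 28.48
position: [0.4305, 0.3008, 0.4377]
tool_rot: [-180.0, -0.1, 111.8]
force: [-0.5, -1.1, -0.6]
finger_gap: 0.0453
gripper_force: 0.0
[(np.float64(-1.1), np.int64(11)), (np.float64(-1.0), np.int64(5)), (np.float64(-0.9), np.int64(20)), (np.float64(-0.8), np.int64(170)), (np.float64(-0.7), np.int64(52)), (np.float64(0.3), np.int64(85)), (np.float64(0.4), np.int64(168))]
row [-0.0011  0.0002  0.0977] [-0.0002 -0.001   0.0001] rows>= 2
972
0.14 0  
0.15 0  
0.16 10 [0.176 0.183] [-0.02  -0.009]
0.17 14 [0.18  0.186] [-0.022 -0.01 ]
0.18 10 [0.184 0.187] [-0.023 -0.014]
0.19 14 [0.188 0.195] [-0.023 -0.013]
0.2 23 [0.192 0.196] [-0.021 -0.01 ]
0.21 26 [0.196 0.201] [-0.023 -0.013]
0.22 866 [0.204 0.218] [-0.024 -0.01 ]
0.23 9 [0.206 0.208] [-0.02  -0.013]
```

View pics/w17.png

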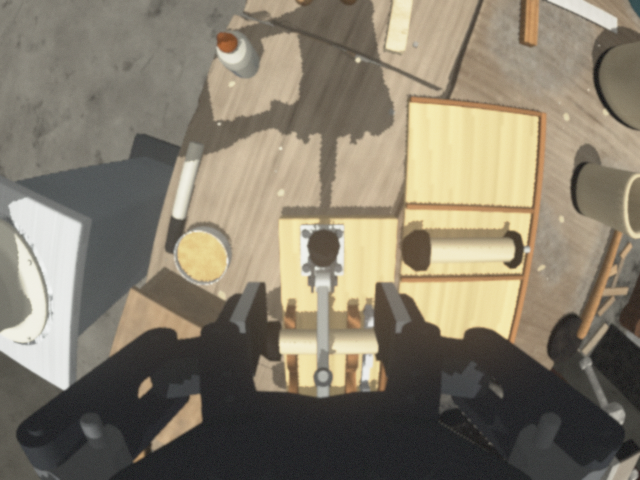

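```bash
python3 -m handwheel '[[-0.001,0,0.05,0,0,0,45],[-0.002,0,0.085,0,0,0,45],[-0.002,0,0.098,0,0,0,45],[-0.002,0,0.098,0,0,0,5],[-0.002,0,0.098,0,0,0,5],[-0.002,0,0.098,0,0,0,5],[-0.002,0,0.098,0,0,0,5]]' 90
python3 -m handwheel '[[-0.007,0,-0.0025,0,0,0,5],[-0.0145,0,-0.0049,0,0,0,5],[-0.021,0,-0.0063,0,0,0,5],[-0.0284,0,-0.0075,0,0,0,5],[-0.035,0,-0.008,0,0,0,5],[-0.0415,0,-0.0083,0,0,0,5]]' 90
python3 - <<'E'
from lev import *
s=ctrl.read_state();g=s['position'];e=g[:2]-O;y=-e[0]*np.sin(a)+e[1]*np.cos(a);z=g[2]-.155;print(y,z,'r',np.hypot(y-.155,z-.084),'ang',np.arctan2(y-.155,z-.084)+.17,s['force'])
E
```

```text
t: 29.5
position: [0.4327, 0.2977, 0.3416]
tool_rot: [179.8, -0.1, 111.6]
force: [5.0, 0.9, -3.5]
finger_gap: 0.0159
gripper_force: 87.8
t: 30.25
position: [0.4477, 0.2587, 0.3502]
tool_rot: [179.8, -0.1, 111.6]
force: [0.4, -0.3, -0.0]
finger_gap: 0.005
gripper_force: 0.0
0.1549730208167291 0.19523076074957216 r 0.11123076402149223 ang 0.16975744854606742 [ 0.44224058 -0.2819498  -0.04783599]
```

```bash
python3 -m handwheel '[[0,0,-0.04,0,0,0,0],[0,0,-0.08,0,0,0,0],[0.03,0,-0.09,0,0,0,0],[0.08,0,-0.09,0,0,0,0],[0.08,0,-0.09,0,0,0,0]]' 60
python3 - <<'E'
from lev import *
lever('5.png')
s=ctrl.read_state();g=s['position'];e=g[:2]-O;print('x,y',e[0]*np.cos(a)+e[1]*np.sin(a),-e[0]*np.sin(a)+e[1]*np.cos(a),g[2]-.155)
p,P,c=wsnap('w18.png')
d=P.reshape(-1,3)-np.r_[O,0];x=d[:,0]*np.cos(a)+d[:,1]*np.sin(a);y=-d[:,0]*np.sin(a)+d[:,1]*np.cos(a);z=d[:,2]
s=(abs(x+.017)<.015)&(z>.12)&(z<.26)&(y>.1)&(y<.3)
for zz in np.arange(.12,.26,.01):
    k=s&(abs(z-zz)<.005)
    if k.any():print(zz.round(2),k.sum(),np.percentile(y[k],[5,95]).round(3),np.percentile(x[k],[5,95]).round(3))
E
```

```text
t: 30.88
position: [0.4164, 0.3355, 0.4399]
tool_rot: [179.9, -0.2, 111.9]
force: [-0.1, -1.1, 0.4]
finger_gap: -0.0003
gripper_force: 0.0
[(np.float64(-1.3), np.int64(10)), (np.float64(-1.2), np.int64(12)), (np.float64(-1.1), np.int64(20)), (np.float64(-1.0), np.int64(169)), (np.float64(-0.9), np.int64(179)), (np.float64(-0.8), np.int64(7)), (np.float64(0.1), np.int64(7)), (np.float64(0.2), np.int64(230)), (np.float64(0.3), np.int64(47))]
x,y -0.018254045589235574 0.23566556894416274 0.2843406269010872
```

```bash
python3 -m handwheel '[[0,0,0.05,0,0,0,0],[0,0,0.088,0,0,0,0],[-0.02,0,0.088,0,0,0,0],[-0.03,0,0.088,0,0,0,0],[-0.038,0,0.088,0,0,0,0],[-0.045,0,0.088,0,0,0,0],[-0.052,0,0.088,0,0,0,0],[-0.059,0,0.088,0,0,0,0]]' 60
python3 - <<'E'
from lev import *
lever('6.png')
s=ctrl.read_state();g=s['position'];e=g[:2]-O;print('x,y',e[0]*np.cos(a)+e[1]*np.sin(a),-e[0]*np.sin(a)+e[1]*np.cos(a),g[2]-.155,s['force'])
E
```

```text
t: 32.02
position: [0.4397, 0.2784, 0.3505]
tool_rot: [179.9, -0.1, 111.7]
force: [0.4, 4.1, 0.8]
finger_gap: -0.0002
gripper_force: 0.0
[(np.float64(-1.5), np.int64(5)), (np.float64(-1.4), np.int64(4)), (np.float64(-1.3), np.int64(81)), (np.float64(-1.2), np.int64(94)), (np.float64(-1.1), np.int64(41)), (np.float64(0.0), np.int64(38)), (np.float64(0.1), np.int64(93)), (np.float64(0.2), np.int64(298)), (np.float64(0.3), np.int64(17))]
x,y -0.018092850643545905 0.17578044067944212 0.19505262994562214 [0.14209814 2.39239687 1.1253712 ]
```

```bash
python3 -m handwheel '[[-0.004,0,0,0,0,0,0],[-0.008,0,0,0,0,0,0],[-0.011,0,0,0,0,0,0],[-0.014,0,0,0,0,0,0],[-0.016,0,0,0,0,0,0],[-0.016,0,0,0,0,0,0]]' 60
python3 -m handwheel '[[-0.002,0,0,0,0,0,0],[-0.002,0,0,0,0,0,0]]' 60
python3 - <<'E'
from lev import *
s=ctrl.read_state();g=s['position'];e=g[:2]-O;print('x,y',e[0]*np.cos(a)+e[1]*np.sin(a),-e[0]*np.sin(a)+e[1]*np.cos(a),g[2]-.155,s['force'])
E
```

```text
t: 32.88
position: [0.4454, 0.2636, 0.35]
tool_rot: [-180.0, -0.1, 111.7]
force: [-2.8, 5.1, 1.4]
finger_gap: 0.0002
gripper_force: 2.3
t: 33.12
position: [0.446, 0.2621, 0.3499]
tool_rot: [-180.0, -0.2, 111.7]
force: [-3.1, 6.7, 0.9]
finger_gap: 0.0001
gripper_force: 3.3
x,y -0.018206933799791714 0.15882666975178708 0.19491520835000012 [-3.05581109  6.68172188  0.8887064 ]
```

```bash
for i in 1 2; do python3 -m handwheel '[[-0.0015,0,0,0,0,0,0],[-0.0015,0,0,0,0,0,0]]' | egrep 'pos|^force'; done; python3 -m handwheel '[[-0.0015,0,0,0,0,0,0],[-0.0015,0,0,0,0,0,0]]' | egrep 'pos|^force'
```

```text
position: [0.4464, 0.2611, 0.3499]
force: [-3.2, 7.6, 1.0]
position: [0.4467, 0.2602, 0.3499]
force: [-4.6, 11.5, -0.8]
position: [0.4469, 0.2596, 0.3499]
force: [-6.3, 15.1, -0.1]
```

```bash
python3 -m handwheel '[[-0.0015,0,0,0,0,0,0],[-0.0015,0,0,0,0,0,0]]' | egrep 'pos|^force';python3 -m handwheel '[[-0.0015,0,0,0,0,0,0],[-0.0015,0,0,0,0,0,0]]' | egrep 'pos|^force'; python3 -m handwheel '[[-0.0015,0,0,0,0,0,0],[-0.0015,0,0,0,0,0,0]]' | egrep 'pos|^force'
python3 - <<'E'
from lev import *
s=ctrl.read_state();g=s['position'];e=g[:2]-O;print('y',-e[0]*np.sin(a)+e[1]*np.cos(a),s['force'])
E
```

```text
position: [0.4471, 0.2591, 0.3499]
force: [-7.5, 19.3, -0.7]
position: [0.4472, 0.2585, 0.3499]
force: [-8.4, 23.6, -0.6]
position: [0.4474, 0.258, 0.3499]
force: [-10.1, 27.9, -0.7]
y 0.15441299902343528 [-10.0670797   27.86931725  -0.72256611]
```

```bash
python3 -m handwheel '[[0.02,0,0,0,0,0,0],[0.05,0,0,0,0,0,0],[0.05,0,-0.06,0,0,0,0],[0.1,0,-0.12,0,0,0,0],[0.1,0,-0.12,0,0,0,0]]'
python3 - <<'E'
from lev import *
lever('7.png')
Q=cloud(*snap('scene')[1:]).reshape(-1,3);Q=np.vstack([Q,cloud(*snap('top')[1:]).reshape(-1,3)])
d=Q[:,:2]-O;x=d[:,0]*np.cos(a)+d[:,1]*np.sin(a);y=-d[:,0]*np.sin(a)+d[:,1]*np.cos(a);z=Q[:,2]
s=(abs(x+.017)<.018)&(y>.08)&(y<.2)&(z>.12)&(z<.25)
for zz in np.arange(.13,.25,.01):
    k=s&(abs(z-zz)<.005)
    if k.any():print(zz.round(2),k.sum(),np.percentile(y[k],[5,50,95]).round(3))
s=(abs(x+.016)<.008)&(y>-.09)&(y<.14)&(z>.085)&(z<.13)
print('arm',s.sum(),np.polyfit(y[s],z[s],1),[np.percentile(z[s&(abs(y-v)<.015)],60).round(4) for v in(-.05,-.02,.02,.05,.08)])
p=cv2.imread('pics/scene7.png')[120:360,200:440];cv2.imwrite('pics/c7.png',cv2.resize(p,(600,600)))
E
```

```text
t: 35.25
position: [0.4121, 0.3467, 0.4743]
tool_rot: [179.7, -0.1, 111.7]
force: [0.3, -0.9, -0.4]
finger_gap: -0.0002
gripper_force: 0.0
[(np.float64(-1.6), np.int64(29)), (np.float64(-1.5), np.int64(133)), (np.float64(-1.4), np.int64(228)), (np.float64(-1.3), np.int64(130)), (np.float64(-1.2), np.int64(23)), (np.float64(-0.3), np.int64(13)), (np.float64(-0.2), np.int64(319)), (np.float64(-0.1), np.int64(163))]
0.13 41 [0.144 0.152 0.155]
0.14 40 [0.146 0.15  0.153]
0.15 31 [0.146 0.149 0.151]
0.16 41 [0.142 0.148 0.151]
0.17 61 [0.141 0.147 0.15 ]
0.18 54 [0.139 0.145 0.148]
0.19 60 [0.138 0.144 0.146]
0.2 59 [0.134 0.141 0.145]
0.21 61 [0.134 0.14  0.143]
0.22 33 [0.131 0.138 0.142]
0.23 71 [0.123 0.13  0.137]
0.24 3 [0.128 0.132 0.135]
arm 900 [-0.01679276  0.10737196] [np.float64(0.1096), np.float64(0.1064), np.float64(0.1065), np.float64(0.1103), np.float64(0.1061)]
```

View pics/c7.png

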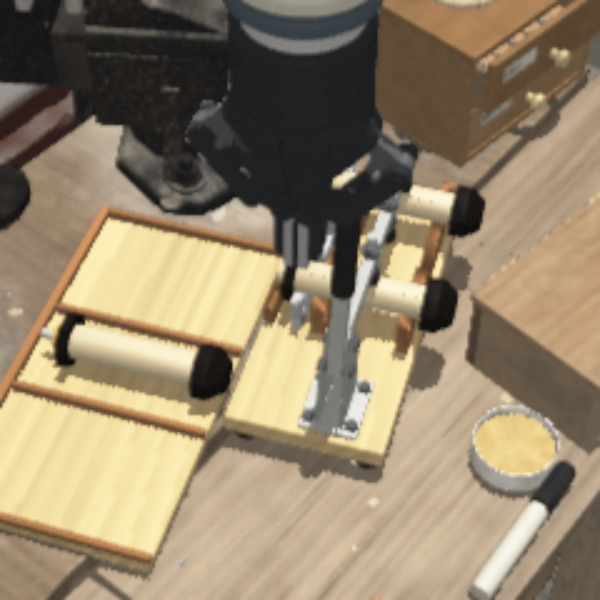

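```bash
python3 -m handwheel '[[0.05,0,-0.03,0,0,0,0],[0.1,0,-0.03,0,0,0,0],[0.1,0,-0.03,0,0,0,0]]' | head -1
python3 - <<'E'
from lev import *
T=snap('top','top8.png');P=cloud(T[1],T[2]);Q=P.reshape(-1,3)
d=Q[:,:2]-O;x=d[:,0]*np.cos(a)+d[:,1]*np.sin(a);y=-d[:,0]*np.sin(a)+d[:,1]*np.cos(a);z=Q[:,2]
for c in(.054,-.054):
    for lo,hi in((-.045,-.028),(0,.012),(.04,.054)):
        k=(abs(y-c)<.024)&(x>lo)&(x<hi)&(z>.066)&(z<.1);print(c,lo,k.sum(),y[k].mean().round(4),np.percentile(z[k],90).round(4))
    v=cv2.cvtColor(T[0],cv2.COLOR_RGB2HSV).reshape(-1,3)[:,2];k=(abs(y-c)<.025)&(x>.03)&(x<.07)&(z>.06)&(z<.1)&(v<70);print('collar x',np.percentile(x[k],[5,50,95]).round(3))
print('F',*[np.round(v,4) for v in barrel(P,T[0],(.5,.27),(.72,.36),(.036,.06))])
b=Q[(abs(Q[:,0]-.405)<.06)&(abs(Q[:,1]+.145)<.05)&(z>.01)&(z<.06)];print(cv2.minAreaRect(b[:,:2].astype(np.float32)*1000),np.median(b[:,2]))
s=(abs(x+.016)<.004)&(y>-.08)&(y<.12)&(z>.099)&(z<.125);print('arm',s.sum(),np.polyfit(y[s],z[s],1))
E
```

```text
t: 35.83
0.054 -0.045 94 0.0535 0.0763
0.054 0 63 0.0538 0.075
0.054 0.04 97 0.0543 0.0828
collar x [0.042 0.044 0.048]
-0.054 -0.045 91 -0.0541 0.0766
-0.054 0 69 -0.054 0.0753
-0.054 0.04 104 -0.0528 0.083
collar x [0.042 0.045 0.048]
F [0.6022 0.3126] 22.1513 0.1016 0.0247 547 0.0491
((405.8500671386719, -144.70291137695312), (44.891639709472656, 86.08676147460938), 20.310810089111328) 0.02631286910779434
arm 338 [-0.01327845  0.1079359 ]
```

```bash
python3 -c "
from station import ctrl
print(ctrl.hand_in())"
```

```text
the job is handed in; nothing more can be done
None
```

The job is handed in. The finished haft lies on the board, and the sanding block lies flat on the bench clear of the cradle. Both other hafts are in V troughs 1 and 3, collars behind the plate, and the clamp is shut, at about 0.01 rad by the last camera measurement. The pinch on the lever slipped twice, so I pushed it shut with closed fingers. The bottle was not touched, and I saw no verdict from the judge.

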